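Stock the stove's log-drying crib and hang its gate

TASK

Get the log-drying crib beside the stove stocked for the night: take the tongs out of it and lay them on the round wooden board, and roll every fire log along the table in through the crib's open end, without gripping any or lifting it off the table, so that each stops square across a white line of its own and they dry apart. Close the crib up with its wooden gate, which stands in the plate rack: lower both its sockets right down onto the crib's two upright pins, with the gate shut across the opening, and turn the latch bar all the way over it. Leave the jarrito, the orange lid and the salt bowl where they are.

Things in the scene. Friction and masses are not known exactly. Their poses are not given: they have to be found in the camera images.
- crib: oak log-drying crib, fixed; floor level with the table. Origin: middle of its floor; y points to the closed end. Inside x -80..80 mm, y -130..152 mm; walls 18 mm thick, 64 mm high at -x, +x, +y; open at -y. Gate posts 18 x 18 x 98 mm at x = -89 (carries the latch) and x = 89 (carries the hinge pins), y = -121 mm; rear posts 68 mm high
- line1 (a point): middle of the white line nearest the closed end, at crib y = 75 mm. The lines are 7 mm wide stripes on the floor along crib x, wall to wall, and are repeated on the wall tops; 78 mm apart. A log lies on a line when the line passes under the log's axis. Axes as the crib's
- line2 (a point): middle of the middle white line, at crib y = -3 mm. Axes as the crib's
- line3 (a point): middle of the white line nearest the open end, at crib y = -81 mm. Axes as the crib's
- pin_low (a point): foot of the lower hinge pin, 14 mm above the table, at crib x = 89, y = -150 mm. Steel pin 8 mm in diameter, 17 mm high, round nose, pointing up, on a bracket 20 mm wide and 8 mm thick that sticks out of the post to crib -y and ends 13 mm past the pin. Axes as the crib's
- pin_top (a point): foot of the upper hinge pin, 56 mm straight above that of the lower (70 mm above the table); same pin and bracket. The gate has to come in from the crib's -y side about 22 mm higher than its seat, then down, for the lower socket passes between the lower pin and the upper bracket. Axes as the crib's
- gate: oak gate, 300 g, upright in the rack. Origin: hinge line, underside of the lower socket; z up; leaf towards its -x: x -16..-186 mm, z -12..82 mm, rails 16 mm thick, pickets 12. Two iron sockets 22 x 22 x 14 mm, undersides at z = 0 and 57 mm, with 11 mm through holes. Hung and shut: axes as the crib's, origin at pin_low, free end before the latch post, top 96 mm above the table
- socket_low (a point): mouth of the lower socket (underside), the gate's origin. Axes as the gate's
- socket_top (a point): mouth of the upper socket (underside), 57 mm above the gate's origin. Axes as the gate's
- gate_rail (a point): point at which to take the gate: in its 16 mm thick, 16 mm high top rail, close above its centre of mass, at gate x = -91 mm, z = 74 mm (8 mm below the rail's top). Axes as the gate's
- rack: small wooden plate rack, fixed, 150 x 100 mm; the gate stands along rack x on two cross bars 12 mm high (x = -65 and 65 mm), loosely between two pairs of dowels that rise to 62 mm above the table, 21 mm clear between; more dowels 25 mm to each side. Lift the gate straight up. Origin: middle of its underside
- latch (a joint): turn of the latch, a flat iron bar 16 mm wide on a vertical pivot on the crib's x = -89 post: 0 = points to crib -y, shut over the gate (a stop); 1.57 = points to crib -x, off the gate; at most 1.9. Shuts counter-clockwise seen from above. Stiff (0.03 N m), stays where left. Underside 5 mm above the shut gate's top; tip 55 mm from the pivot
- latch_pivot (a point): pivot of the latch, on the post's top 98 mm above the table. Axes as the crib's
- latch_knob (a point): middle of the upright wooden knob near the latch's tip, 42 mm from the pivot: 14 mm in diameter, 22 mm high, 109 to 131 mm above the table
- log1: fire log, may be absent: round brown pressed-wood briquette, cylinder 52 mm in diameter, 120 mm long, about 260 g, lying on the table. Origin: middle of the cylinder, 26 mm above what it lies on; x runs along its axis, the frame turns with it as it rolls. Rolls freely; pushed slowly, it comes to rest within a few cm
- log2: fire log, may be absent: round brown pressed-wood briquette, cylinder 52 mm in diameter, 120 mm long, about 260 g, lying on the table. Origin: middle of the cylinder, 26 mm above what it lies on; x runs along its axis, the frame turns with it as it rolls. Rolls freely; pushed slowly, it comes to rest within a few cm
- log3: fire log, may be absent: round brown pressed-wood briquette, cylinder 52 mm in diameter, 120 mm long, about 260 g, lying on the table. Origin: middle of the cylinder, 26 mm above what it lies on; x runs along its axis, the frame turns with it as it rolls. Rolls freely; pushed slowly, it comes to rest within a few cm
- tongs: stainless steel tongs clipped shut, one rigid piece of 110 g, lying on edge in the crib: 200 mm long along its x, 20 mm wide at the middle (y; 28 mm at the tips), 18 mm high. Origin: middle of its underside
- board: round wooden board, fixed: 200 mm in diameter, 18 mm thick. Origin: middle of its underside
- jarrito: brown glazed clay cup with a handle at its +y, 86 mm high, 82 mm in diameter; not to be disturbed. Origin: middle of its underside
- silicone_lid: orange silicone lid with a flip-top spout, 130 mm in diameter, 27 mm high at its knob; not to be disturbed. Origin: middle of its underside
- salt_bowl: small blue bowl, 90 mm in diameter, 40 mm high; not to be disturbed. Origin: middle of its underside
Not all that is in view belongs to the job. Of the things shaped like the tongs, the stainless one is meant.

How it is judged:
At the end, for the whole second after the job is handed in: Each log present lies still across a white line of its own (within 13 mm and 10 degrees); tongs on the board, middles within 65 mm; gate on both pins, sockets within 4 mm of the pins and at most 4 to 5 mm above their feet, shut within 6 degrees; latch within 0.25 rad of its stop ((y of log1 in the frame of line1 between -0.013 and 0.013 m or y of log1 in the frame of line2 between -0.013 and 0.013 m or y of log1 in the frame of line3 between -0.013 and 0.013 m) and x of log1 in the frame of crib between -0.03 and 0.03 m and angle between the x axis of each of log1, log2, log3 and the x axis of crib, either way round below 0.17 rad and height (world z) of each of log1, log2, log3, tongs below 0.032 m and linear speed of each of log1, log2, log3, tongs, gate below 0.02 m/s and (y of log2 in the frame of line1 between -0.013 and 0.013 m or y of log2 in the frame of line2 between -0.013 and 0.013 m or y of log2 in the frame of line3 between -0.013 and 0.013 m) and x of log2 in the frame of crib between -0.03 and 0.03 m and (y of log3 in the frame of line1 between -0.013 and 0.013 m or y of log3 in the frame of line2 between -0.013 and 0.013 m or y of log3 in the frame of line3 between -0.013 and 0.013 m) and x of log3 in the frame of crib between -0.03 and 0.03 m and horizontal distance between tongs and board below 0.065 m and height (world z) of tongs above 0.014 m and horizontal distance between socket_low and pin_low below 0.004 m and horizontal distance between socket_top and pin_top below 0.004 m and z of socket_low in the frame of pin_low below 0.004 m and z of socket_top in the frame of pin_top below 0.005 m and angle between the x axis of gate and the x axis of crib, either way round below 0.1 rad and x of gate_rail in the frame of crib below 0.03 m and value of joint latch below 0.25 rad); the robot touches nothing.
It fails at once if a log is gripped (the fingers press on it with more than 30 N in all) (contact force between the fingers and log1 above 30 N or contact force between the fingers and log2 above 30 N or contact force between the fingers and log3 above 30 N).
It fails at once if a log is lifted off the table (its middle more than 50 mm high) (height (world z) of any of log1, log2, log3 above 0.05 m).
It fails at once if the jarrito, the orange lid or the salt bowl is moved more than 30 mm or the jarrito tipped over (distance of any of jarrito, silicone_lid, salt_bowl from where it was at the start of the episode above 0.03 m or angle between jarrito's own z axis and vertical above 0.5 rad).
Of log1, log2, log3 only 2 to 3 are there at a start; the rules pass over those that are not, and their reading is None.
At some moment in a run one of log1, log2, log3 may be knocked a few centimetres aside while the robot is not near it.
It also fails if it takes over 210 s, if anything falls off the work surface, if the arm or the gripper's body presses on something with over 40 N, if the wrist force passes 120 N, or if a joint passes its speed limit or range.

ROBOT

A 6-joint arm with a two-finger parallel gripper is mounted at the origin on the work surface. World frame = base frame: x ahead of the robot, y to its left, z up, the work surface at z = 0. Lengths are in m, angles in rad, forces in N, time in s.
With the tool pointing down it reaches from about 0.275 to 0.825 m from the base axis. Payload 5.2 kg.
Tool frame: the origin (TCP) lies between the finger pads; the fingertips stand 25 mm ahead of it and the grasp point (between the pads) lies 6 mm ahead of it; z points along the fingers, y is the line along which they close (so a half turn about z gives the same grasp; the last joint's range is limited). The gripper opens to 93 mm and grips with 3 to 60 N. Pads are 15 mm wide; open, the fingers measure 128 mm over their backs; the gripper's body (75 mm by 188 mm) begins 65 mm behind the grasp point.
Start: joints at [-1.408, 0.259, 1.535, -0, 1.348, -0.203], TCP at [0.197, -0.514, 0.222] pointing down, gripper open.
Joint ranges: [-3.14, 3.14], [-0.91, 2.08], [0.19, 2.58], [-1.22, 4.36], [0.22, 2.71], [-3.12, 3.12]. Speed limits (rad/s): [2.57, 2.57, 3.14, 3.14, 3.14, 3.14].

INTERFACE

Orientations are given as a unit quaternion [x, y, z, w].
In Python, from rig import status, imaging, workorder gives the robot as it stands. The module is installed in compiled form; this text tells all that it offers.
- The arm moves only by the tool drive_tool, never from a script. Its argument "commands" is a list of rows, each a list of 3 entries, a list of its own where there are three numbers: the turn, a rotation vector about the tool's x, y, z as a fraction of full scale, then the shift along the tool's x, y, z as a fraction of full scale, then the closure, from -1 (fully open) to 1 (shut). A call has 1 to 8 rows; each row is the pose to reach, as a shift and turn from the pose commanded when the call began, along the tool's axes at that moment, turning the shorter way round; what a row does not reach only later rows make up. Full scale, the value 1, is 1000 mm for a shift and pi rad for a turn. A row lasts 1/12 s, in which the tool goes at most 41.7 mm and 7.16 degrees, less where a joint would pass 70% of its speed; a pose out of reach is approached as far as the arm can. A call with a number of a shift or a turn outside -1 to 1 is refused whole. A call with a gripper value outside its range is refused whole. The fingers move at their own pace and stop on an object; "force" is the grip in N (left out, the last holds). Time passes only in rows, so rows that repeat a pose let the fingers close. It gives the time, the measured TCP pose, the force, the opening and the grip force at its end, in the units of the state.
- status.state(): the state, without advancing time (a new reading comes with each control period).
- imaging.snapshot(name): name is "scene" or "top" or "wrist"; returns (picture, depth): 384x512x3 uint8, red, green, blue; 384x512 float32, m along the optical axis (not along the pixel's ray), 0 where there is no reading.
- imaging.camera_info(name): a dict with "K" (3x3 intrinsics, pixels), "dist_coeffs" ([k1, k2, p1, p2, k3] as OpenCV has them; the pictures are not rectified), "camera_from_world" (4x4, takes a point from world to camera coordinates); the wrist camera has in their place "tool_from_camera" (4x4, takes a point from camera to tool coordinates, whose origin is the TCP and whose axes are the flange's). Camera axes: x right, y up, looking along -z (the intrinsics and any distortion apply to the point x, -y, -z); pixel columns grow to the right and rows downward; lengths in m; the calibration is good to about 2 mm. A picture is of the moment at which its call begins: read the wrist's pose just before it. camera_info takes no time and is no camera call.
- workorder.job_done(): hands the job in; it is judged then, once.
The state is a dict: "clock": time; "q": joint angles; "joint_velocities": joint speeds; "joint_torque": joint torques, N m; "ee_pos": TCP position; "tcp_rot": TCP orientation; "force": force on the tool from outside, world axes, zero at the start; "torque": the same for the moment, N m; "width": finger opening in m; "gripper_force": force on a finger pad.
Only numpy, scipy, OpenCV 4.12 (cv2) and the standard library are available. Lean on these libraries where they do the work, as an engineer would, in place of code of your own. Each camera call takes 0.05 s, during which the arm holds its last target. There are 200 camera calls.

## Working session

There is one attempt and no reset: what is moved stays moved. The work goes in short steps, Python scripts to look and compute and a tool call to move; the robot and the scene stay as the last step left them, time stands still between calls to the robot, and variables do not carry over. Pictures are saved under pics/ and viewed, at most 17 in all, crops included, and the job is handed in when it is done.

Besides the shell and the picture viewer there is one more tool, called after "Call:" as name([rows], argument=value, ...), one row to a line, values as JSON. drive_tool: Moves the arm, as the interface text tells. Its arguments: {"type":"object","properties":{"commands":{"type":"array","items":{"type":"array"}},"force":{"type":"number"}},"required":["commands"]}

```bash
mkdir -p pics; cat > h.py <<'E'
import numpy as np, cv2
from rig import status, imaging, workorder
from scipy.spatial.transform import Rotation as R
def snap(n,f=None):
    s=status.state(); p,d=imaging.snapshot(n)
    if f: cv2.imwrite('pics/'+f,p[:,:,::-1])
    return s,p,d
def cw(n,s=None):
    i=imaging.camera_info(n); K=np.array(i['K']);D=np.array(i['dist_coeffs'],float)
    if n=='wrist':
        T=np.eye(4);T[:3,:3]=R.from_quat(s['tcp_rot']).as_matrix();T[:3,3]=s['ee_pos']
        W=T@np.array(i['tool_from_camera'])
    else: W=np.linalg.inv(np.array(i['camera_from_world']))
    return K,D,W
def ray(n,px,s=None):
    K,D,W=cw(n,s)
    u=cv2.undistortPoints(np.array(px,float).reshape(-1,1,2),K,D).reshape(-1,2)
    d=np.c_[u[:,0],-u[:,1],-np.ones(len(u))]
    return W[:3,3],d@W[:3,:3].T,W
def atz(n,px,z,s=None):
    o,d,_=ray(n,px,s); z=np.broadcast_to(z,len(d)); return o+d*((z-o[2])/d[:,2])[:,None]
def cloud(n,dep,s=None):
    h,w=dep.shape; px=np.stack(np.meshgrid(np.arange(w),np.arange(h)),-1).reshape(-1,2)
    o,d,_=ray(n,px,s); P=o+d*dep.reshape(-1,1); P[dep.ravel()==0]=np.nan
    return P.reshape(h,w,3)
def proj(n,P,s=None):
    K,D,W=cw(n,s); C=np.linalg.inv(W); c=np.atleast_2d(P)@C[:3,:3].T+C[:3,3]
    return cv2.projectPoints((c*[1,-1,-1]).reshape(-1,1,3),np.zeros(3),np.zeros(3),K,D)[0].reshape(-1,2)
E
python3 - <<'E'
from h import *
for n in ('top','scene'):
    s,p,d=snap(n); cv2.imwrite(f'pics/{n}0.png',cv2.resize(p[:,:,::-1],(800,600),interpolation=cv2.INTER_CUBIC)); np.save(n+'0.npy',d)
    K,D,W=cw(n); print(n,K.tolist(),D,W[:3,3].round(3), (W[:3,:3]).round(2).tolist())
print(status.state())
E
```

```text
top [[455.76260603070443, 0.0, 255.85627641898176], [0.0, 455.76260603070443, 191.15600663264476], [0.0, 0.0, 1.0]] [-0.05311409  0.          0.          0.          0.        ] [ 0.387 -0.021  1.204] [[-0.0, 1.0, -0.08], [-1.0, -0.0, -0.0], [-0.0, 0.08, 1.0]]
scene [[381.67699625466224, 0.0, 256.87998882959533], [0.0, 381.67699625466224, 186.02197695569822], [0.0, 0.0, 1.0]] [-0.0491657  0.         0.         0.         0.       ] [1.239 0.085 0.63 ] [[-0.14, -0.57, 0.81], [0.99, -0.07, 0.12], [-0.01, 0.82, 0.57]]
{'clock': 0.1, 'q': array([-1.40778214e+00,  2.59290325e-01,  1.53596976e+00, -2.92102118e-07,
        1.34797880e+00, -2.02818199e-01]), 'joint_velocities': array([-0.00012024, -0.00145717, -0.00155425,  0.00013721,  0.00212618,
       -0.00185411]), 'joint_torque': array([ 2.22207527e-03, -4.38212228e+01, -2.84640795e+01,  7.20446720e-02,
        3.61940009e-02, -6.58572230e-05]), 'ee_pos': array([ 0.19668273, -0.51311666,  0.22079151]), 'tcp_rot': array([ 9.83317086e-01,  1.81897856e-01,  1.62381850e-05, -8.22955424e-04]), 'force': array([ 0.2554151 , -0.39477586,  0.91243031]), 'torque': array([ 0.04125975, -0.01945834,  0.03612323]), 'gripper_force': 0.0, 'width': 0.09309497270366539}
```

View pics/top0.png

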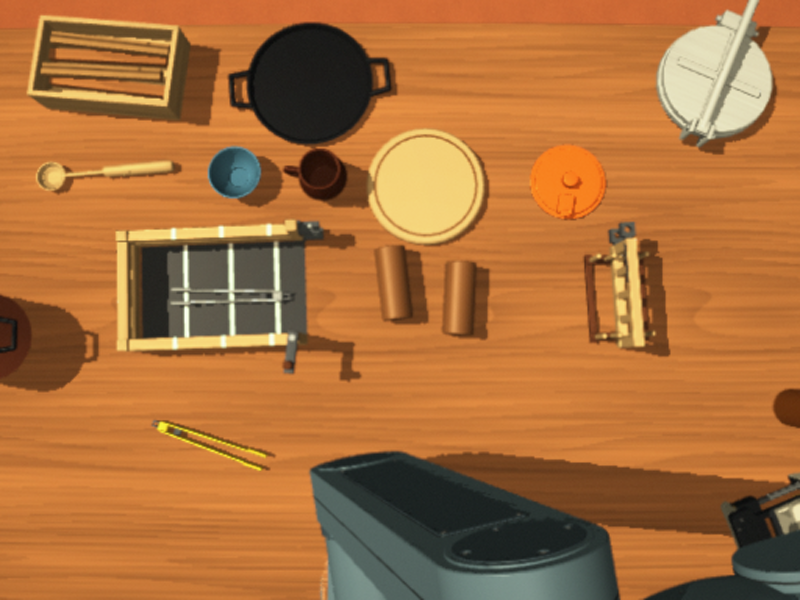

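View pics/scene0.png

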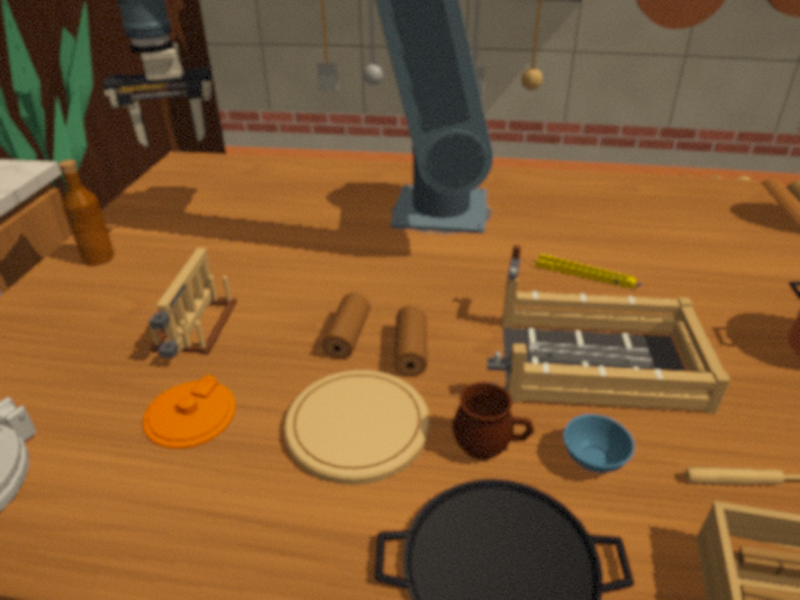

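The top view shows, in 800-pixel coordinates:
- Crib centred at (210,290), open end to the right, with latch (290,355) and hinge post (310,230).
- Two logs at (393,283) and (459,298).
- Gate in the rack at (627,290), socket end at (625,232).
- Board (427,186).

Two things look like tongs: the grey steel one in the crib (230,296) and the yellow one on the table (212,445). The stainless one in the crib is the one meant, and I'll confirm that in a crop.

```bash
python3 - <<'E'
import cv2
p=cv2.imread('pics/top0.png')
from h import *
s,p,d=snap('top'); p=p[:,:,::-1]; cv2.imwrite('pics/top_raw.png',p)
cv2.imwrite('pics/c1.png',cv2.resize(p[130:250,65:265],None,fx=4,fy=4,interpolation=cv2.INTER_CUBIC))
a=cv2.resize(p[130:250,225:325],None,fx=4,fy=4,interpolation=cv2.INTER_CUBIC)
b=cv2.resize(p[130:250,350:450],None,fx=4,fy=4,interpolation=cv2.INTER_CUBIC)
cv2.imwrite('pics/c2.png',np.hstack([a,b]))
E
```

```text
(no output)
```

View pics/c1.png

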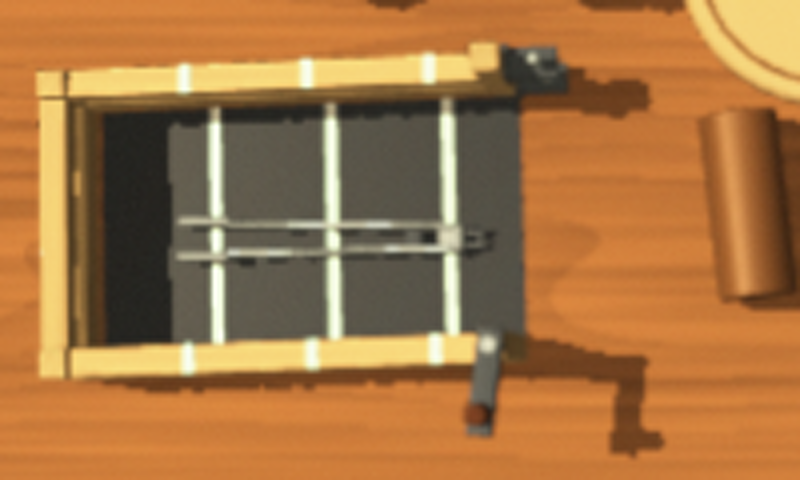

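View pics/c2.png

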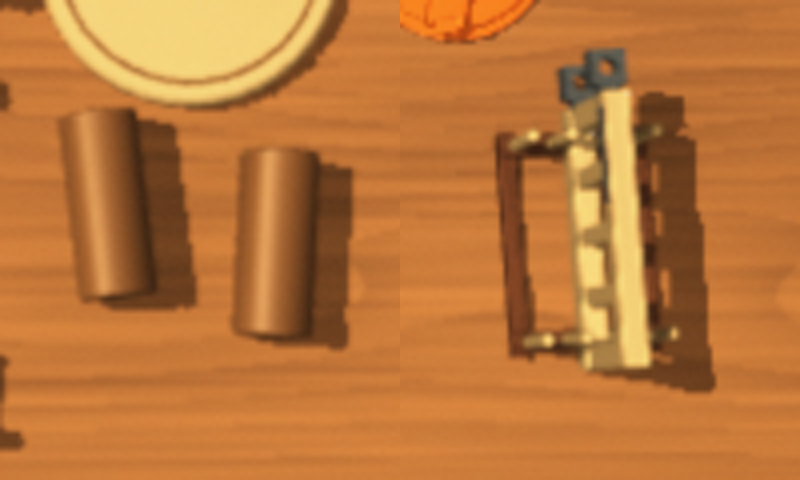

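Crop 1 confirms the grey steel tongs, from (180,238) to the clip end at (490,238), so those are the ones. The latch pivot is at (488,342), the knob at (477,413) and the pins at (548,62). Crop 2 shows the two logs and the gate rail, which runs from (617,92) to (635,366), with the upper socket hole at (608,67).

```bash
cat > m.py <<'E'
from h import *
def c1(L): return [(65+(u+.5)/4-.5,130+(v+.5)/4-.5) for u,v in L]
def c2(L): return [((225 if u<400 else 350-100)+(u+.5)/4-.5,130+(v+.5)/4-.5) for u,v in L]
def fit(A,B):
    A=np.array(A);B=np.array(B);a=A-A.mean(0);b=B-B.mean(0)
    t=np.arctan2((a[:,0]*b[:,1]-a[:,1]*b[:,0]).sum(),(a*b).sum())
    M=np.array([[np.cos(t),-np.sin(t)],[np.sin(t),np.cos(t)]]);o=B.mean(0)-M@A.mean(0)
    return t,o,(A@M.T+o-B)
E
python3 - <<'E'
from m import *
W=atz('top',c1([(184,78),(307,73),(429,68),(189,358),(312,354),(436,349)]),.064)
C=[(.089,.075),(.089,-.003),(.089,-.081),(-.089,.075),(-.089,-.003),(-.089,-.081)]
F=atz('top',c1([(216,108),(331,103),(447,98),(218,342),(336,338),(454,333)]),0.)
t,o,r=fit(C,W[:,:2]); print('crib',t,o,(r*1e3).round(1).tolist())
M=np.array([[np.cos(t),-np.sin(t)],[np.sin(t),np.cos(t)]])
print('floor in crib',((F[:,:2]-o)@M*1e3).round(1).tolist())
inc=lambda P:((P[:,:2]-o)@M*1e3).round(1).tolist()
print('pivot,knob,pin',inc(atz('top',c1([(488,342),(477,413),(548,62)]),[.108,.131,.087])))
T=atz('top',c1([(180,238),(490,238)]),.012);print('tongs',T.round(4).tolist(),inc(T))
G=atz('top',c2([(617,92),(635,366),(608,67)]),[.106,.106,.095]);print('gate',G.round(4).tolist(),np.linalg.norm(G[0]-G[1]),np.arctan2(*(G[0]-G[1])[[1,0]]))
L=atz('top',c2([(96,113),(120,295),(279,152),(272,335)]),.03);print('logs',L.round(4).tolist(),inc(L))
d=np.load('top0.npy');P=cloud('top',d)
print('board',atz('top',[(427*.64,186*.64)],.018).round(3))
for nm,(u,v) in dict(logA=(252,181),logB=(294,191),rail=(407,187),board=(273,119),wall=(142,149)).items():print(nm,P[v,u].round(4))
for nm,uv in dict(jar=(320,174),lid=(568,182),salt=(234,172)).items():print(nm,atz('top',[(uv[0]*.64,uv[1]*.64)],.03).round(3))
E
```

```text
crib 0.03961073889691743 [0.49991284 0.27232785] [[-0.2, -0.6], [-0.0, 0.3], [0.1, 0.1], [-0.2, 0.1], [0.2, 0.0], [0.1, 0.1]]
floor in crib [[79.9, 74.6], [80.0, -3.1], [80.1, -81.0], [-76.9, 75.7], [-77.3, -3.2], [-77.0, -81.7]]
pivot,knob,pin [[-87.5, -120.6], [-129.6, -116.5], [85.3, -159.4]]
tongs [[0.4883, 0.3682, 0.012], [0.4882, 0.1627, 0.012]] [[-7.8, 96.3], [-16.1, -109.1]]
gate [[0.5697, -0.3802, 0.106], [0.4025, -0.3868, 0.106], [0.5871, -0.3787, 0.095]] 0.16731575438759652 0.0392571455128703
logs [[0.5681, 0.0008, 0.03], [0.4497, -0.0149, 0.03], [0.5426, -0.118, 0.03], [0.4239, -0.1127, 0.03]] [[57.4, -274.1], [-61.5, -285.0], [27.2, -391.7], [-91.2, -381.7]]
board [[ 0.674 -0.064  0.018]]
logA [ 0.5054 -0.0083  0.0528]
logB [ 0.4796 -0.1144  0.0564]
rail [ 0.485  -0.3845  0.1091]
board [ 0.6741 -0.0634  0.0171]
wall [0.586  0.2709 0.0642]
jar [[0.692 0.116 0.03 ]]
lid [[ 0.678 -0.301  0.03 ]]
salt [[0.696 0.261 0.03 ]]
```

```bash
cat >> h.py <<'E'
def pose():
    s=status.state(); M=R.from_quat(s['tcp_rot']).as_matrix()
    return s,np.array(s['ee_pos']),np.arctan2(M[1,0],M[0,0]),M
def to(*T):
    s,p,th,M=pose(); print('t',round(s['clock'],2),'p',p.round(4),'th',round(th,4),'tilt',M[2,2].round(5),'F',s['force'].round(1),'w',round(s['width'],4),'gf',round(s['gripper_force'],1))
    for x,y,z,t in T:
        print('  shift',(M.T@(np.array([x,y,z])-p)).round(4),'turnz',round(-(t-th)/np.pi,4))
E
python3 - <<'E'
from h import *
to((.30,-.25,.22,1.571),(.488,.2655,.2,1.571))
E
```

```text
t 0.15 p [ 0.1967 -0.5132  0.2209] th 0.3658 tilt -1.0 F [0.1 0.5 0.2] w 0.0929 gf 0.0
  shift [ 0.1906 -0.2088  0.0013] turnz -0.3836
  shift [ 0.5506 -0.6229  0.0219] turnz -0.3836
```

Call:
drive_tool([
  [[0,0,-0.3],[0.19,-0.209,0],0],
  [[0,0,-0.3],[0.19,-0.209,0],0],
  [[0,0,-0.3],[0.19,-0.209,0],0],
  [[0,0,-0.3],[0.19,-0.209,0],0],
  [[0,0,-0.3],[0.19,-0.209,0],0],
  [[0,0,-0.3],[0.19,-0.209,0],0],
  [[0,0,-0.3],[0.19,-0.209,0],0],
  [[0,0,-0.3],[0.19,-0.209,0],0],
])

```text
clock: 0.82
ee_pos: [0.3003, -0.2447, 0.2213]
tcp_rot: [0.79, 0.613, 0.001, -0.001]
force: [0.2, 0.3, 0.5]
width: 0.0473
gripper_force: 0.0
```

Call:
drive_tool([
  [[0,0,-0.0836],[0,0,0],0],
  [[0,0,-0.0836],[0,0,0],0],
  [[0,0,-0.0836],[0,0,0],0],
  [[0,0,-0.0836],[0,0,0],0],
])

```text
clock: 1.15
ee_pos: [0.2994, -0.2503, 0.2215]
tcp_rot: [0.708, 0.706, 0.0, -0.0]
force: [0.2, 1.0, 0.2]
width: 0.0464
gripper_force: 0.0
```

```bash
python3 -c "
from h import *
to((.488,.2655,.2,1.5708),(.488,.2655,.031,1.5708))"
```

```text
t 1.15 p [ 0.2994 -0.2503  0.2215] th 1.5684 tilt -1.0 F [0.2 1.  0.2] w 0.0464 gf 0.0
  shift [0.5162 0.1873 0.0215] turnz -0.0008
  shift [0.5162 0.1874 0.1905] turnz -0.0008
```

Call:
drive_tool([
  [[0,0,0],[0.28,0.1,0.01],0],
  [[0,0,0],[0.28,0.1,0.01],0],
  [[0,0,0],[0.28,0.1,0.01],0],
  [[0,0,0],[0.28,0.1,0.01],0],
  [[0,0,0],[0.28,0.1,0.01],0],
  [[0,0,0],[0.28,0.1,0.01],0],
  [[0,0,0],[0.28,0.1,0.01],0],
  [[0,0,0],[0.28,0.1,0.01],0],
])

```text
clock: 1.82
ee_pos: [0.4002, 0.0351, 0.2114]
tcp_rot: [0.706, 0.708, 0.001, -0.001]
force: [-1.1, 0.1, 0.1]
width: 0.0461
gripper_force: 0.0
```

Call:
drive_tool([
  [[0,0,0],[0.236,0.087,0.012],0],
  [[0,0,0],[0.236,0.087,0.012],0],
  [[0,0,0],[0.236,0.087,0.012],0],
  [[0,0,0],[0.236,0.087,0.012],0],
  [[0,0,0],[0.236,0.087,0.012],0],
  [[0,0,0],[0.236,0.087,0.012],0],
  [[0,0,0],[0.236,0.087,0.012],0],
  [[0,0,0],[0.236,0.087,0.012],0],
])

```text
clock: 2.48
ee_pos: [0.4866, 0.2665, 0.1984]
tcp_rot: [0.707, 0.707, -0.001, -0.0]
force: [0.2, -0.2, 0.4]
width: 0.0469
gripper_force: 0.0
```

```bash
python3 -c "
from h import *
to((.488,.2655,.031,1.5708))
s,p,d=snap('wrist','w1.png')
"
```

```text
t 2.48 p [0.4866 0.2665 0.1984] th 1.5709 tilt -1.0 F [ 0.2 -0.2  0.4] w 0.0469 gf 0.0
  shift [-0.0009  0.0017  0.1673] turnz 0.0
```

View pics/w1.png

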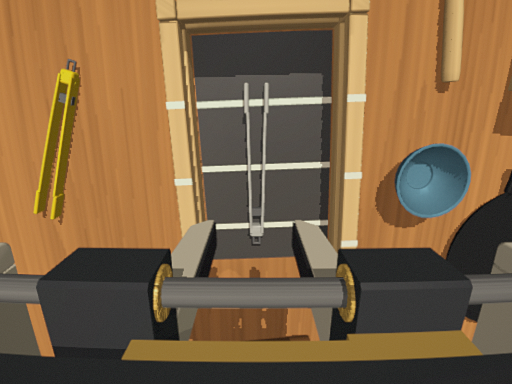

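The wrist view shows the tongs at (256,165), centred between the fingers at about (200–310). I'll descend, close at 25 N and lift.

Call:
drive_tool([
  [[0,0,0],[0,0.001,0.04],0],
  [[0,0,0],[0,0.001,0.08],0],
  [[0,0,0],[0,0.001,0.12],0],
  [[0,0,0],[0,0.001,0.15],0],
  [[0,0,0],[0,0.001,0.165],0],
  [[0,0,0],[0,0.001,0.17],0],
  [[0,0,0],[0,0.001,0.17],0],
  [[0,0,0],[0,0.001,0.17],0.5],
])

```text
clock: 3.2
ee_pos: [0.4883, 0.2646, 0.0307]
tcp_rot: [0.708, 0.706, 0.001, 0.0]
force: [0.5, 0.3, 1.3]
width: 0.043
gripper_force: 0.0
```

Call:
drive_tool([
  [[0,0,0],[0,0,0],1],
  [[0,0,0],[0,0,0],1],
  [[0,0,0],[0,0,0],1],
  [[0,0,0],[0,0,0],1],
  [[0,0,0],[0,0,0],1],
  [[0,0,0],[0,0,-0.03],1],
  [[0,0,0],[0,0,-0.06],1],
  [[0,0,0],[0,0,-0.09],1],
], force=25)

```text
clock: 3.87
ee_pos: [0.4867, 0.2655, 0.1202]
tcp_rot: [0.707, 0.707, -0.001, -0.0]
force: [1.1, 0.1, 0.8]
width: 0.0003
gripper_force: 0.0
```

```bash
python3 -c "
from h import *
to((.488,.2655,.18,1.5708),(.674,-.064,.18,1.5708),(.674,-.064,.05,1.5708))
"
```

```text
t 3.87 p [0.4867 0.2655 0.1202] th 1.5712 tilt -1.0 F [1.1 0.1 0.8] w 0.0003 gf 0.0
  shift [-0.      0.0012 -0.0598] turnz 0.0001
  shift [-0.3296  0.1871 -0.0599] turnz 0.0001
  shift [-0.3295  0.1873  0.0701] turnz 0.0001
```

```bash
python3 -c "
from h import *
s,p,d=snap('top'); q=cv2.resize(p[130:250,65:265,::-1],None,fx=3,fy=3,interpolation=cv2.INTER_CUBIC)
s,w,d=snap('wrist')
q2=cv2.resize(w[:,:,::-1],(480,360))
cv2.imwrite('pics/t2.png',np.vstack([np.hstack([q]),np.zeros((10,600,3),np.uint8)])); cv2.imwrite('pics/w2.png',q2)
P=cloud('wrist',d,s)
i=np.isfinite(P[:,:,2])
np.savez('w2.npz',P=P,w=w)
"
```

```text
(no output)
```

View pics/w2.png

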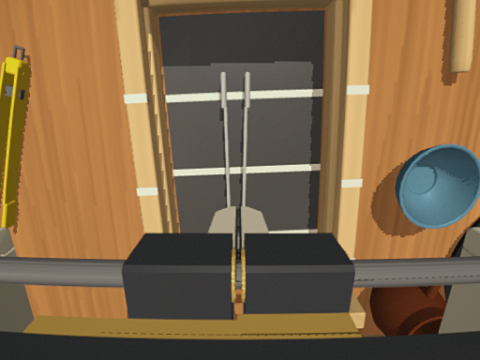

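The tongs are still on the floor and undisturbed, at (235,150). The lift probably started before the fingers had shut. I'll retry slightly lower and give the closing more time.

Call:
drive_tool([
  [[0,0,0],[0,0.001,0],0],
  [[0,0,0],[0,0.001,0],0],
  [[0,0,0],[0,0.001,0],0],
  [[0,0,0],[0,0.001,0],0],
  [[0,0,0],[0,0.001,0],0],
  [[0,0,0],[0,0.001,0],0],
  [[0,0,0],[0,0.001,0.03],0],
  [[0,0,0],[0,0.001,0.05],0],
])

```text
clock: 4.63
ee_pos: [0.4888, 0.2656, 0.0689]
tcp_rot: [0.707, 0.707, 0.001, 0.0]
force: [-0.5, -0.3, -0.8]
width: 0.0455
gripper_force: 0.0
```

Call:
drive_tool([
  [[0,0,0],[0,0,0.025],0],
  [[0,0,0],[0,0,0.04],0],
  [[0,0,0],[0,0,0.042],0],
  [[0,0,0],[0,0,0.042],0],
  [[0,0,0],[0,0,0.042],1],
  [[0,0,0],[0,0,0.042],1],
  [[0,0,0],[0,0,0.042],1],
  [[0,0,0],[0,0,0.042],1],
])

```text
clock: 5.3
ee_pos: [0.4891, 0.2658, 0.0287]
tcp_rot: [0.707, 0.707, 0.001, 0.0]
force: [-0.2, -0.2, 0.5]
width: 0.0249
gripper_force: 0.0
```

Call:
drive_tool([
  [[0,0,0],[0,0,0],1],
  [[0,0,0],[0,0,0],1],
  [[0,0,0],[0,0,0],1],
  [[0,0,0],[0,0,0],1],
  [[0,0,0],[0,0,0],1],
])

```text
clock: 5.72
ee_pos: [0.4883, 0.2655, 0.0276]
tcp_rot: [0.707, 0.707, 0.0, -0.0]
force: [0.7, 0.1, 0.2]
width: 0.0004
gripper_force: 0.0
```

```bash
python3 -c "
from h import *
s,w,d=snap('wrist'); s2,t,d2=snap('top'); s3,c,d3=snap('scene')
a=cv2.resize(t[130:250,65:265,::-1],(400,240),interpolation=cv2.INTER_CUBIC)
b=cv2.resize(c[150:270,300:480,::-1],(400,267),interpolation=cv2.INTER_CUBIC)
cc=cv2.resize(w[:,:,::-1],(400,300))
cv2.imwrite('pics/w3.png',np.hstack([np.vstack([a,b]),np.vstack([cc,np.zeros((207,400,3),np.uint8)])]))
"
```

```text
(no output)
```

View pics/w3.png

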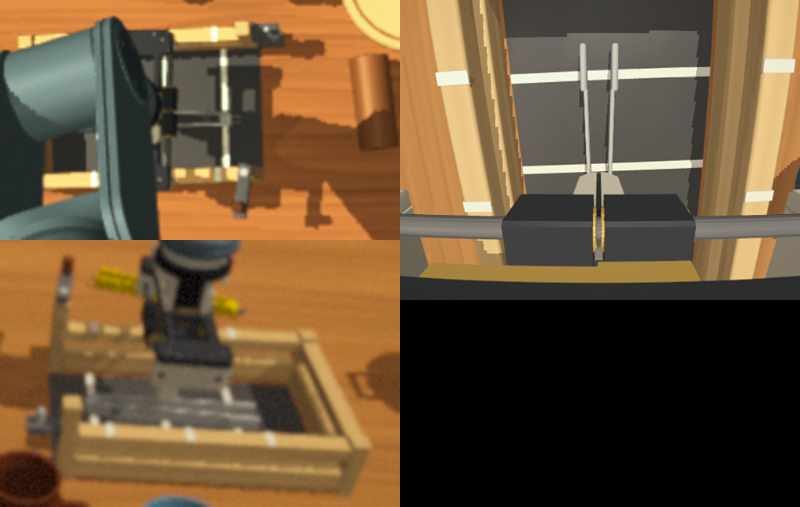

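```bash
python3 -c "
from h import *
s,w,d=snap('wrist'); P=cloud('wrist',d,s)
print(s['ee_pos'],proj('wrist',[s['ee_pos'],np.array(s['ee_pos'])-[0,0,.025]],s))
k=512/400
for v in range(40,256,8):
  print(v,[(u,)+tuple((P[v,u]*1e3).round(0).astype(int)) if np.isfinite(P[v,u,0]) else None for u in (240,248,256,264,272)])
cv2.imwrite('pics/w4.png',cv2.resize(w[150:300,176:336,::-1],None,fx=4,fy=4,interpolation=cv2.INTER_CUBIC))
"
```

```text
[0.48833255 0.26554095 0.02751425] [[254.71087327 236.38431535]
 [254.64753051 220.9689781 ]]
40 [(240, np.int64(480), np.int64(380), np.int64(0)), (248, np.int64(484), np.int64(380), np.int64(-1)), (256, np.int64(489), np.int64(380), np.int64(1)), (264, np.int64(494), np.int64(380), np.int64(1)), (272, np.int64(499), np.int64(380), np.int64(0))]
48 [(240, np.int64(479), np.int64(375), np.int64(0)), (248, np.int64(484), np.int64(375), np.int64(-1)), (256, np.int64(489), np.int64(375), np.int64(0)), (264, np.int64(494), np.int64(375), np.int64(1)), (272, np.int64(499), np.int64(375), np.int64(0))]
56 [(240, np.int64(479), np.int64(371), np.int64(0)), (248, np.int64(484), np.int64(371), np.int64(-1)), (256, np.int64(489), np.int64(371), np.int64(0)), (264, np.int64(494), np.int64(371), np.int64(0)), (272, np.int64(498), np.int64(368), np.int64(16))]
64 [(240, np.int64(479), np.int64(366), np.int64(0)), (248, np.int64(484), np.int64(366), np.int64(0)), (256, np.int64(489), np.int64(366), np.int64(-2)), (264, np.int64(494), np.int64(366), np.int64(-1)), (272, np.int64(498), np.int64(364)
[... 5245 characters left out ...]
.int64(274), np.int64(41)), (256, np.int64(489), np.int64(273), np.int64(38)), (264, np.int64(493), np.int64(275), np.int64(42)), (272, np.int64(498), np.int64(274), np.int64(40))]
240 [(240, np.int64(481), np.int64(275), np.int64(52)), (248, np.int64(485), np.int64(274), np.int64(51)), (256, np.int64(489), np.int64(273), np.int64(47)), (264, np.int64(493), np.int64(275), np.int64(52)), (272, np.int64(497), np.int64(275), np.int64(52))]
248 [(240, np.int64(481), np.int64(274), np.int64(60)), (248, np.int64(485), np.int64(274), np.int64(60)), (256, np.int64(489), np.int64(273), np.int64(58)), (264, np.int64(493), np.int64(274), np.int64(60)), (272, np.int64(497), np.int64(274), np.int64(60))]
```

View pics/w4.png

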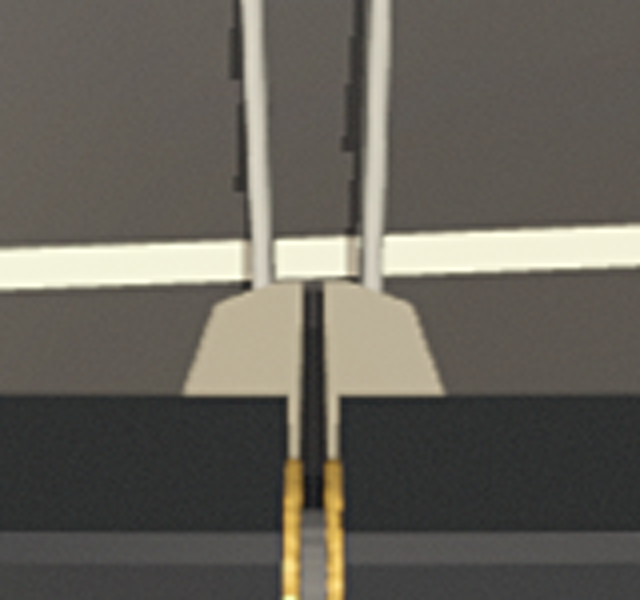

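Depth puts the visible fingertip edge at z≈27 mm while the TCP reads 27.5 mm, so the tips look higher than stated and closed above the tongs. I'll open and check whether that holds with the fingers open.

Call:
drive_tool([
  [[0,0,0],[0,0,0],0],
  [[0,0,0],[0,0,0],0],
  [[0,0,0],[0,0,0],0],
  [[0,0,0],[0,0,0],0],
  [[0,0,0],[0,0,0],0],
  [[0,0,0],[0,0,0],0],
  [[0,0,0],[0,0,0],0],
  [[0,0,0],[0,0,0],0],
])

```text
clock: 6.58
ee_pos: [0.4884, 0.2656, 0.0276]
tcp_rot: [0.707, 0.707, 0.0, 0.0]
force: [-0.9, -0.1, 0.1]
width: 0.0452
gripper_force: 0.0
```

```bash
python3 -c "
from h import *
s,w,d=snap('wrist'); P=cloud('wrist',d,s)
print(s['ee_pos'],s['width'],imaging.camera_info('wrist')['tool_from_camera'])
for u in (190,200,210,220,290,300,310,320):
  c=P[150:300,u]; i=np.where(np.abs(np.diff(c[:,2]))>.015)[0]
  print(u,[(150+k,(c[k]*1e3).round(0).tolist(),(c[k+1]*1e3).round(0).tolist()) for k in i[:3]])
"
```

```text
[0.48837492 0.26555034 0.02758121] 0.04519892236618751 [[-6.19969088e-05  9.63286571e-01  2.68475284e-01  7.44841875e-02]
 [ 9.99999578e-01 -1.86330654e-04  8.99474604e-04 -3.58293545e-04]
 [ 9.16476982e-04  2.68475227e-01 -9.63286153e-01 -1.62040810e-01]
 [ 0.00000000e+00  0.00000000e+00  0.00000000e+00  1.00000000e+00]]
190 [(np.int64(227), [443.0, 260.0, -0.0], [452.0, 274.0, 36.0]), (np.int64(276), [462.0, 274.0, 84.0], [471.0, 296.0, 121.0])]
200 [(np.int64(222), [450.0, 264.0, -0.0], [456.0, 274.0, 28.0]), (np.int64(276), [465.0, 273.0, 82.0], [473.0, 296.0, 120.0])]
210 [(np.int64(219), [458.0, 266.0, 1.0], [461.0, 275.0, 24.0]), (np.int64(274), [465.0, 258.0, 57.0], [456.0, 222.0, 0.0]), (np.int64(276), [455.0, 221.0, -0.0], [476.0, 296.0, 120.0])]
220 [(np.int64(276), [463.0, 221.0, 0.0], [479.0, 296.0, 119.0])]
290 [(np.int64(276), [515.0, 220.0, -1.0], [498.0, 296.0, 119.0])]
300 [(np.int64(220), [520.0, 265.0, -0.0], [515.0, 275.0, 27.0]), (np.int64(276), [510.0, 261.0, 64.0], [500.0, 296.0, 120.0])]
310 [(np.int64(223), [527.0, 263.0, -0.0], [521.0, 274.0, 30.0]), (np.int64(276), [511.0, 273.0, 84.0], [503.0, 296.0, 120.0])]
320 [(np.int64(230), [534.0, 258.0, 0.0], [525.0, 274.0, 39.0]), (np.int64(276), [515.0, 275.0, 86.0], [506.0, 296.0, 120.0])]
```

```bash
python3 -c "
from h import *
s,w,d=snap('wrist'); P=cloud('wrist',d,s); Q=(P-np.array(s['ee_pos']))*1e3
for v in (225,235,245,255,265,275,285,300):
  print(v,[(u,Q[v,u].round(0).tolist(),w[v,u].tolist()) for u in (20,60,100,130,150,170,185,200)])
"
```

```text
225 [(20, [-171.0, -5.0, -28.0], [199, 139, 78]), (60, [-140.0, -5.0, -29.0], [203, 142, 82]), (100, [-73.0, 22.0, 36.0], [236, 201, 138]), (130, [-74.0, 8.0, 3.0], [157, 126, 81]), (150, [-68.0, 1.0, -14.0], [132, 105, 67]), (170, [-60.0, -5.0, -29.0], [96, 91, 82]), (185, [-49.0, -5.0, -29.0], [96, 91, 84]), (200, [-32.0, 9.0, 4.0], [187, 177, 151])]
235 [(20, [-174.0, -14.0, -29.0], [196, 136, 76]), (60, [-142.0, -13.0, -28.0], [197, 138, 80]), (100, [-74.0, 16.0, 35.0], [234, 199, 135]), (130, [-75.0, 2.0, 3.0], [159, 127, 83]), (150, [-68.0, -4.0, -11.0], [129, 103, 67]), (170, [-60.0, -12.0, -28.0], [99, 92, 87]), (185, [-38.0, 9.0, 17.0], [187, 175, 150]), (200, [-29.0, 9.0, 17.0], [186, 175, 149])]
245 [(20, [-175.0, -22.0, -28.0], [197, 136, 79]), (60, [-144.0, -21.0, -29.0], [188, 131, 75]), (100, [-74.0, 12.0, 36.0], [236, 200, 137]), (130, [-75.0, -4.0, 4.0], [163, 132, 86]), (150, [-68.0, -11.0, -10.0], [123, 96, 63]), (170, [-61.0, -20.0, -28.0], [99, 92, 85]), (185, [-35.0, 9.0, 30.0], [187, 177, 152]), (200, [-27.0, 9.0, 30.0], [187, 177, 151])]
255 [(20, [-178.0, -30
[... 1025 characters left out ...]
, [-63.0, 30.0, 98.0], [129, 124, 116]), (60, [-46.0, 35.0, 104.0], [67, 67, 67]), (100, [-36.0, 35.0, 104.0], [67, 68, 68]), (130, [-30.0, 35.0, 103.0], [69, 70, 69]), (150, [-25.0, 34.0, 102.0], [28, 29, 31]), (170, [-22.0, 31.0, 96.0], [115, 110, 105]), (185, [-18.0, 30.0, 96.0], [113, 110, 103]), (200, [-15.0, 30.0, 95.0], [113, 109, 103])]
300 [(20, [-64.0, 25.0, 97.0], [110, 105, 97]), (60, [-47.0, 31.0, 104.0], [66, 65, 64]), (100, [-37.0, 31.0, 104.0], [68, 65, 67]), (130, [-30.0, 31.0, 103.0], [65, 63, 64]), (150, [-25.0, 32.0, 104.0], [30, 32, 29]), (170, [-22.0, 27.0, 98.0], [135, 129, 121]), (185, [-18.0, 27.0, 98.0], [133, 128, 120]), (200, [-14.0, 27.0, 98.0], [133, 128, 119])]
```

Call:
drive_tool([
  [[0,0,0],[0,0,0.001],0],
  [[0,0,0],[0,0,0.002],0],
  [[0,0,0],[0,0,0.003],0],
  [[0,0,0],[0,0,0.004],0],
  [[0,0,0],[0,0,0.004],0],
])

```text
clock: 7.1
ee_pos: [0.4882, 0.2655, 0.0232]
tcp_rot: [0.707, 0.707, -0.0, -0.0]
force: [-0.0, -0.0, 0.3]
width: 0.0468
gripper_force: 0.0
```

No contact with the TCP at 23 mm, so the tips really do sit near the TCP. I'll continue down and grip.

Call:
drive_tool([
  [[0,0,0],[0,0,0.003],0],
  [[0,0,0],[0,0,0.006],0],
  [[0,0,0],[0,0,0.009],0],
  [[0,0,0],[0,0,0.011],0],
  [[0,0,0],[0,0,0.013],0],
  [[0,0,0],[0,0,0.014],0],
  [[0,0,0],[0,0,0.014],1],
  [[0,0,0],[0,0,0.014],1],
])

```text
clock: 7.77
ee_pos: [0.4884, 0.2656, 0.0095]
tcp_rot: [0.707, 0.707, -0.0, -0.0]
force: [0.2, 0.0, -0.7]
width: 0.0374
gripper_force: 0.0
```

Call:
drive_tool([
  [[0,0,0],[0,0,0],1],
  [[0,0,0],[0,0,0],1],
  [[0,0,0],[0,0,0],1],
  [[0,0,0],[0,0,0],1],
  [[0,0,0],[0,0,0],1],
  [[0,0,0],[0,0,0],1],
  [[0,0,0],[0,0,0],1],
  [[0,0,0],[0,0,0],1],
])

```text
clock: 8.43
ee_pos: [0.4885, 0.2656, 0.0097]
tcp_rot: [0.707, 0.707, 0.0, 0.0]
force: [-0.4, -0.5, 0.8]
width: 0.0198
gripper_force: 25.0
```

Call:
drive_tool([
  [[0,0,0],[0,0,-0.03],1],
  [[0,0,0],[0,0,-0.06],1],
  [[0,0,0],[0,0,-0.09],1],
  [[0,0,0],[0,0,-0.12],1],
  [[0,0,0],[-0.02,0.01,-0.12],1],
  [[0,0,0],[-0.05,0.026,-0.12],1],
  [[0,0,0],[-0.08,0.043,-0.12],1],
  [[0,0,0],[-0.11,0.06,-0.12],1],
])

```text
clock: 9.1
ee_pos: [0.5484, 0.1547, 0.1297]
tcp_rot: [0.707, 0.708, -0.0, -0.0]
force: [0.7, 0.9, -1.5]
width: 0.02
gripper_force: 25.0
```

Call:
drive_tool([
  [[0,0,0],[-0.03,0.017,0],1],
  [[0,0,0],[-0.06,0.034,0],1],
  [[0,0,0],[-0.09,0.051,0],1],
  [[0,0,0],[-0.12,0.068,0],1],
  [[0,0,0],[-0.15,0.085,0],1],
  [[0,0,0],[-0.18,0.102,0],1],
  [[0,0,0],[-0.205,0.118,0],1],
  [[0,0,0],[-0.22,0.126,0],1],
])

```text
clock: 9.77
ee_pos: [0.6756, -0.0679, 0.1288]
tcp_rot: [0.708, 0.706, -0.0, 0.0]
force: [0.2, -0.1, -0.4]
width: 0.0198
gripper_force: 25.0
```

```bash
python3 -c "
from h import *
to((.674,-.064,.03,1.5708))"
```

```text
t 9.77 p [ 0.6756 -0.0679  0.1288] th 1.5687 tilt -1.0 F [ 0.2 -0.1 -0.4] w 0.0198 gf 25.0
  shift [ 0.004  -0.0016  0.0988] turnz -0.0007
```

Call:
drive_tool([
  [[0,0,0],[0,0,0.03],1],
  [[0,0,0],[0,0,0.06],1],
  [[0,0,0],[0,0,0.08],1],
  [[0,0,0],[0,0,0.09],1],
  [[0,0,0],[0,0,0.096],1],
  [[0,0,0],[0,0,0.099],1],
  [[0,0,0],[0,0,0.1],1],
  [[0,0,0],[0,0,0.1],1],
])

```text
clock: 10.43
ee_pos: [0.6753, -0.0644, 0.0308]
tcp_rot: [0.707, 0.707, 0.001, 0.001]
force: [-0.0, -0.6, -0.7]
width: 0.0199
gripper_force: 25.0
```

Call:
drive_tool([
  [[0,0,0],[0,0,0],0.3],
  [[0,0,0],[0,0,0],0.1],
  [[0,0,0],[0,0,0],0.1],
  [[0,0,0],[0,0,0],0.1],
  [[0,0,0],[0,0,0],0.1],
  [[0,0,0],[0,0,-0.04],0],
  [[0,0,0],[0,0,-0.08],0],
  [[0,0,0],[0,0,-0.12],0],
])

```text
clock: 11.1
ee_pos: [0.6737, -0.0643, 0.1501]
tcp_rot: [0.707, 0.707, -0.001, -0.001]
force: [1.2, -0.3, -1.1]
width: 0.0466
gripper_force: 0.0
```

```bash
python3 -c "
from h import *
s,w,d=snap('wrist'); s,t,d=snap('scene')
cv2.imwrite('pics/v5.png',np.hstack([cv2.resize(w[:,:,::-1],(400,300)),cv2.resize(t[:,:,::-1],(400,300))]))
to((.5,-.08,.15,1.5708))"
```

```text
t 11.2 p [ 0.6789 -0.0655  0.1584] th 1.571 tilt -0.99989 F [0.6 0.1 0.7] w 0.0463 gf 0.0
  shift [-0.0144 -0.179   0.0059] turnz 0.0001
```

View pics/v5.png

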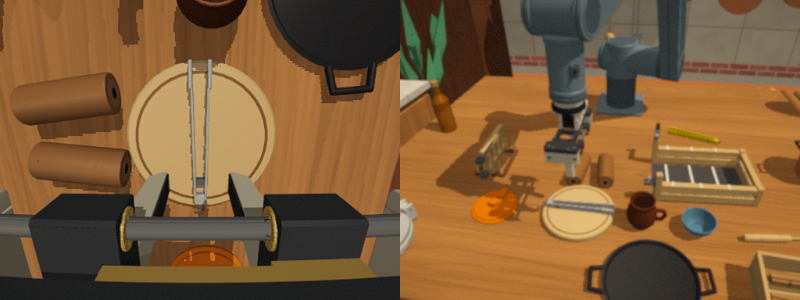

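The tongs lie across the board; the wrist view shows them at (200,130) and the logs at (65,98) and (80,165). I'll measure the logs from depth.

```bash
cat >> h.py <<'E'
CO=np.array([.4999,.2723]);CT=.0396;CM=np.array([[np.cos(CT),-np.sin(CT)],[np.sin(CT),np.cos(CT)]])
def logs(cam,xr=(.36,.62),yr=(-.25,.44)):
    s,p,d=snap(cam); P=cloud(cam,d,s)
    m=(P[...,2]>.038)&(P[...,2]<.058)&(P[...,0]>xr[0])&(P[...,0]<xr[1])&(P[...,1]>yr[0])&(P[...,1]<yr[1])
    hsv=cv2.cvtColor(p,cv2.COLOR_RGB2HSV).astype(int); m&=(hsv[...,0]<16)&(hsv[...,1]>80)
    m=cv2.morphologyEx(m.astype(np.uint8),cv2.MORPH_OPEN,np.ones((3,3)))
    n,l,st,_=cv2.connectedComponentsWithStats(m)
    for k in range(1,n):
        if st[k,4]<80: continue
        q=P[l==k]; c,(a,b),ang=cv2.minAreaRect((q[:,:2]*1000).astype(np.float32))
        w=np.linalg.svd(q[:,:2]-q[:,:2].mean(0),full_matrices=False)[2][0]; al=np.arctan(w[1]/w[0]) if abs(w[0])>1e-3 else 9
        c=np.array(c)/1e3
        print(cam,'log',c.round(4),'size',round(a),round(b),'ang',round(al,3),'zmax',np.percentile(q[:,2],98).round(3),'crib',((c-CO)@CM).round(4),'px',st[k,:4])
E
python3 -c "
from h import *
logs('wrist');logs('top');to((.509,-.08,.15,1.5708))"
```

```text
wrist log [ 0.5092 -0.0059] size 120 45 ang 0.113 zmax 0.052 crib [-0.0017 -0.2784] px [  9  94 131  62]
wrist log [ 0.5158 -0.0896] size 45 120 ang -0.107 zmax 0.051 crib [ 0.0015 -0.3622] px [ 32 183 120  51]
top log [ 0.4794 -0.0998] size 18 51 ang -0.155 zmax 0.054 crib [-0.0352 -0.371 ] px [284 182   9  20]
t 11.3 p [ 0.6754 -0.0647  0.1516] th 1.5709 tilt -0.99999 F [0.3 0.1 0.2] w 0.0464 gf 0.0
  shift [-0.0153 -0.1664  0.001 ] turnz 0.0
```

Log B has been knocked to (0.516, -0.090). A gap of about 32 mm remains between the logs, so I'll bring the closed fingers in between them, aligned with the crib.

Call:
drive_tool([
  [[0,0,-0.0125],[0.004,-0.04,0],1],
  [[0,0,-0.0125],[0.008,-0.08,0],1],
  [[0,0,-0.0125],[0.012,-0.12,0],1],
  [[0,0,-0.0125],[0.0165,-0.155,0],1],
  [[0,0,-0.0125],[0.0165,-0.163,0],1],
  [[0,0,-0.0125],[0.0165,-0.163,0],1],
  [[0,0,-0.0125],[0.0165,-0.163,0],1],
  [[0,0,-0.0125],[0.0165,-0.163,0],1],
])

```text
clock: 11.97
ee_pos: [0.5128, -0.0484, 0.1493]
tcp_rot: [0.693, 0.721, 0.0, 0.0]
force: [0.1, 0.2, -0.0]
width: 0.0016
gripper_force: 0.0
```

```bash
cat >> h.py <<'E'
def cr(*T):
    s,p,th,M=pose(); c=(p[:2]-CO)@CM; print('t',round(s['clock'],2),'crib xy',c.round(4),'z',p[2].round(4),'dth',round(th-np.pi/2-CT,4),'F',s['force'].round(1),'w',round(s['width'],4),'gf',s['gripper_force'])
E
python3 -c "
from h import *
logs('wrist');cr();to((.512,-.048,.028,1.6104))"
```

```text
wrist log [ 0.5087 -0.0059] size 120 45 ang 0.114 zmax 0.051 crib [-0.0022 -0.2784] px [186 115 133  57]
wrist log [ 0.5157 -0.0878] size 43 119 ang -0.067 zmax 0.051 crib [ 0.0016 -0.3605] px [195 201 123  48]
t 12.02 crib xy [ 3.000e-04 -3.209e-01] z 0.1493 dth -0.0003 F [-0.5  0.4 -0.3] w 0.0006 gf 0.0
t 12.02 p [ 0.5129 -0.0484  0.1493] th 1.6101 tilt -1.0 F [-0.5  0.4 -0.3] w 0.0006 gf 0.0
  shift [ 0.0004 -0.001   0.1213] turnz -0.0001
```

Call:
drive_tool([
  [[0,0,0],[0.001,0,0.04],1],
  [[0,0,0],[0.001,0,0.08],1],
  [[0,0,0],[0.001,0,0.11],1],
  [[0,0,0],[0.001,0,0.121],1],
  [[0,0,0],[0.001,0,0.121],1],
  [[0,0,0],[0.004,0,0.121],1],
  [[0,0,0],[0.008,0,0.121],1],
  [[0,0,0],[0.012,0,0.121],1],
])

```text
clock: 12.68
ee_pos: [0.5126, -0.0361, 0.0299]
tcp_rot: [0.693, 0.721, 0.001, 0.001]
force: [0.3, 0.7, 0.0]
width: 0.0002
gripper_force: 0.2
```

Call:
drive_tool([
  [[0,0,0],[0.004,0,0],1],
  [[0,0,0],[0.008,0,0],1],
  [[0,0,0],[0.012,0,0],1],
  [[0,0,0],[0.016,0,0],1],
  [[0,0,0],[0.02,0,0],1],
  [[0,0,0],[0.024,0,0],1],
  [[0,0,0],[0.028,0,0],1],
  [[0,0,0],[0.03,0,0],1],
])

```text
clock: 13.35
ee_pos: [0.5096, -0.0053, 0.0285]
tcp_rot: [0.693, 0.721, -0.0, -0.0]
force: [-0.5, 0.3, -0.2]
width: 0.0004
gripper_force: 0.0
```

Call:
drive_tool([
  [[0,0,0],[0,0.002,0],-0.5],
  [[0,0,0],[0,0.005,0],-0.5],
  [[0,0,0],[0,0.008,0],-0.5],
  [[0,0,0],[0,0.01,0],-0.5],
  [[0,0,0],[0,0.012,0],-0.5],
  [[0,0,0],[0,0.012,0],-0.5],
  [[0,0,0],[0,0.012,0],-0.5],
  [[0,0,0],[0,0.012,0],-0.5],
])

```text
clock: 14.02
ee_pos: [0.5216, -0.0055, 0.0284]
tcp_rot: [0.693, 0.721, -0.0, -0.0]
force: [-0.1, -0.4, 0.3]
width: 0.0494
gripper_force: 0.0
```

```bash
python3 -c "
from h import *
cr();logs('wrist');logs('top')"
```

```text
t 14.02 crib xy [ 0.0107 -0.2785] z 0.0284 dth -0.0003 F [-0.1 -0.4  0.3] w 0.0494 gf 0.0
wrist log [0.5036 0.0385] size 120 45 ang 0.116 zmax 0.051 crib [-0.0056 -0.2337] px [103 116 240  98]
wrist log [ 0.5091 -0.0689] size 6 55 ang -0.068 zmax 0.044 crib [-0.0043 -0.3413] px [186 328  89  13]
top log [ 0.5142 -0.094 ] size 40 121 ang -0.177 zmax 0.056 crib [-2.000e-04 -3.665e-01] px [275 155  20  47]
top log [0.4847 0.0528] size 87 14 ang 0.118 zmax 0.053 crib [-0.0238 -0.2187] px [225 173   8  34]
```

Call:
drive_tool([
  [[0,0,0],[0.004,0,0],-0.5],
  [[0,0,0],[0.008,0,0],-0.5],
  [[0,0,0],[0.012,0,0],-0.5],
  [[0,0,0],[0.016,0,0],-0.5],
  [[0,0,0],[0.02,0,0],-0.5],
  [[0,0,0],[0.024,0,0],-0.5],
  [[0,0,0],[0.028,0,0],-0.5],
  [[0,0,0],[0.032,0,0],-0.5],
])

```text
clock: 14.78
ee_pos: [0.5204, 0.027, 0.0286]
tcp_rot: [0.693, 0.721, 0.0, 0.0]
force: [-0.4, -0.3, 0.0]
width: 0.0696
gripper_force: 0.2
```

Call:
drive_tool([
  [[0,0,0],[0.005,0,0],-0.5],
  [[0,0,0],[0.01,0,0],-0.5],
  [[0,0,0],[0.015,0,0],-0.5],
  [[0,0,0],[0.02,0,0],-0.5],
  [[0,0,0],[0.025,0,0],-0.5],
  [[0,0,0],[0.03,0,0],-0.5],
  [[0,0,0],[0.035,0,0],-0.5],
  [[0,0,0],[0.04,0,0],-0.5],
])

```text
clock: 15.45
ee_pos: [0.5188, 0.067, 0.0285]
tcp_rot: [0.693, 0.721, -0.0, -0.0]
force: [0.1, 0.0, 0.3]
width: 0.07
gripper_force: 0.2
```

```bash
python3 -c "
from h import *
cr();logs('wrist');logs('scene')"
```

```text
t 15.45 crib xy [ 0.0108 -0.2059] z 0.0285 dth -0.0002 F [0.1 0.  0.3] w 0.07 gf 0.16590348444879055
wrist log [0.4964 0.1028] size 120 45 ang 0.098 zmax 0.051 crib [-0.0102 -0.1692] px [ 96 133 236  94]
scene log [ 0.5187 -0.0908] size 45 122 ang -0.108 zmax 0.053 crib [ 0.0044 -0.3635] px [213 195  29  34]
scene log [0.5001 0.1069] size 119 43 ang -0.163 zmax 0.053 crib [-0.0064 -0.1653] px [300 199  19  31]
```

Call:
drive_tool([
  [[0,0,0.003],[0.005,0,0],-0.5],
  [[0,0,0.006],[0.01,0,0],-0.5],
  [[0,0,0.009],[0.015,0,0],-0.5],
  [[0,0,0.012],[0.02,0,0],-0.5],
  [[0,0,0.016],[0.025,0,0],-0.5],
  [[0,0,0.016],[0.03,0,0],-0.5],
  [[0,0,0.016],[0.035,0,0],-0.5],
  [[0,0,0.016],[0.04,0,0],-0.5],
])

```text
clock: 16.22
ee_pos: [0.5173, 0.1069, 0.0286]
tcp_rot: [0.711, 0.703, -0.0, 0.0]
force: [0.8, -0.4, 0.7]
width: 0.0699
gripper_force: 0.2
```

Call:
drive_tool([
  [[0,0,0],[0.005,0,0],-0.5],
  [[0,0,0],[0.01,0,0],-0.5],
  [[0,0,0],[0.015,0,0],-0.5],
  [[0,0,0],[0.02,-0.001,0],-0.5],
  [[0,0,0],[0.025,-0.001,0],-0.5],
  [[0,0,0],[0.03,-0.002,0],-0.5],
  [[0,0,0],[0.035,-0.002,0],-0.5],
  [[0,0,0],[0.04,-0.002,0],-0.5],
])

```text
clock: 16.88
ee_pos: [0.5157, 0.1469, 0.0285]
tcp_rot: [0.711, 0.703, -0.0, -0.0]
force: [-0.4, -0.2, 1.1]
width: 0.0696
gripper_force: 0.3
```

Call:
drive_tool([
  [[0,0,0],[0.005,0,0],-0.5],
  [[0,0,0],[0.01,0,0],-0.5],
  [[0,0,0],[0.015,0,0],-0.5],
  [[0,0,0],[0.02,-0.001,0],-0.5],
  [[0,0,0],[0.025,-0.001,0],-0.5],
  [[0,0,0],[0.03,-0.002,0],-0.5],
  [[0,0,0],[0.035,-0.002,0],-0.5],
  [[0,0,0],[0.04,-0.002,0],-0.5],
])

```text
clock: 17.55
ee_pos: [0.5143, 0.1866, 0.0288]
tcp_rot: [0.711, 0.703, -0.0, 0.0]
force: [0.6, -2.9, 2.9]
width: 0.0697
gripper_force: 1.5
```

```bash
python3 -c "
from h import *
cr();logs('wrist',(.425,.575));logs('scene',(.425,.575))"
```

```text
t 17.55 crib xy [ 0.011  -0.0862] z 0.0288 dth -0.0502 F [ 0.6 -2.9  2.9] w 0.0697 gf 1.489640437066555
wrist log [0.4838 0.2232] size 119 45 ang 0.089 zmax 0.051 crib [-0.018  -0.0484] px [ 80 129 232 101]
scene log [ 0.5167 -0.0907] size 44 118 ang -0.074 zmax 0.053 crib [ 0.0024 -0.3634] px [215 195  28  32]
scene log [0.5285 0.2295] size 36 49 ang -1.452 zmax 0.053 crib [ 0.0269 -0.0439] px [350 220  21  11]
```

The log drifts toward -x because only the inner part of the -x finger touches it. I'll move the tool toward -x so that finger pushes near the log's end and squares it.

Call:
drive_tool([
  [[0,0,0],[-0.004,0,-0.02],-0.5],
  [[0,0,0],[-0.01,0,-0.05],-0.5],
  [[0,0,0],[-0.01,-0.015,-0.05],-0.5],
  [[0,0,0],[-0.01,-0.029,-0.05],-0.5],
  [[0,0,0],[-0.01,-0.029,-0.05],-0.5],
  [[0,0,0],[-0.01,-0.029,-0.02],-0.5],
  [[0,0,0],[-0.01,-0.029,-0.005],-0.5],
  [[0,0,0],[-0.01,-0.029,-0.005],-0.5],
])

```text
clock: 18.32
ee_pos: [0.483, 0.1765, 0.0305]
tcp_rot: [0.711, 0.703, -0.002, -0.002]
force: [-1.4, 0.5, 0.1]
width: 0.0697
gripper_force: 0.0
```

Call:
drive_tool([
  [[0,0,0],[0.004,0,0],-0.5],
  [[0,0,0],[0.008,0,0],-0.5],
  [[0,0,0],[0.012,0,0],-0.5],
  [[0,0,0],[0.016,0,0],-0.5],
  [[0,0,0],[0.02,0,0],-0.5],
  [[0,0,0],[0.024,0,0],-0.5],
  [[0,0,0],[0.028,0,0],-0.5],
  [[0,0,0],[0.032,0,0],-0.5],
])

```text
clock: 18.98
ee_pos: [0.4867, 0.2082, 0.0356]
tcp_rot: [0.711, 0.704, 0.0, 0.002]
force: [-1.2, -7.8, 10.4]
width: 0.0698
gripper_force: 5.2
```

```bash
python3 -c "
from h import *
cr();logs('wrist',(.425,.575))"
```

```text
t 18.98 crib xy [-0.0157 -0.0636] z 0.0356 dth -0.0493 F [-1.2 -7.8 10.4] w 0.0698 gf 5.1512617617845535
wrist log [0.4862 0.2417] size 44 119 ang -0.007 zmax 0.051 crib [-0.0149 -0.03  ] px [142 145 224  76]
```

Call:
drive_tool([
  [[0,0,0],[-0.006,0,0],-0.5],
  [[0,0,0],[-0.006,0,0.013],-0.5],
  [[0,0,0],[-0.003,0,0.013],-0.5],
  [[0,0,0],[0.001,0,0.013],-0.5],
  [[0,0,0],[0.005,0,0.013],-0.5],
  [[0,0,0],[0.009,0,0.013],-0.5],
  [[0,0,0],[0.013,0,0.013],-0.5],
  [[0,0,0],[0.017,0,0.013],-0.5],
])

```text
clock: 19.7
ee_pos: [0.4859, 0.2265, 0.0209]
tcp_rot: [0.711, 0.703, 0.0, 0.0]
force: [0.3, 0.5, -0.0]
width: 0.0697
gripper_force: 0.1
```

Call:
drive_tool([
  [[0,0,0],[0.004,0,0],-0.5],
  [[0,0,0],[0.008,0,0],-0.5],
  [[0,0,0],[0.012,0,0],-0.5],
  [[0,0,0],[0.016,0,0],-0.5],
  [[0,0,0],[0.02,0,0],-0.5],
  [[0,0,0],[0.024,0,0],-0.5],
  [[0,0,0],[0.028,0,0],-0.5],
  [[0,0,0],[0.032,0,0],-0.5],
])

```text
clock: 20.37
ee_pos: [0.486, 0.2581, 0.0205]
tcp_rot: [0.711, 0.703, -0.0, 0.0]
force: [-0.2, -0.3, -0.9]
width: 0.07
gripper_force: 0.1
```

```bash
python3 -c "
from h import *
cr();logs('wrist',(.425,.575))"
```

```text
t 20.37 crib xy [-0.0145 -0.0136] z 0.0205 dth -0.0505 F [-0.2 -0.3 -0.9] w 0.07 gf 0.1089389598928392
wrist log [0.4872 0.2931] size 44 119 ang -0.013 zmax 0.051 crib [-0.0118  0.0213] px [133 145 249  84]
```

Call:
drive_tool([
  [[0,0,-0.002],[0.004,0,0],-0.5],
  [[0,0,-0.004],[0.008,0,0],-0.5],
  [[0,0,-0.006],[0.012,0,0],-0.5],
  [[0,0,-0.008],[0.016,0,0],-0.5],
  [[0,0,-0.01],[0.02,0,0],-0.5],
  [[0,0,-0.012],[0.024,0,0],-0.5],
  [[0,0,-0.014],[0.028,0,0],-0.5],
  [[0,0,-0.016],[0.031,0,0],-0.5],
])

```text
clock: 21.08
ee_pos: [0.4863, 0.2893, 0.0206]
tcp_rot: [0.693, 0.721, 0.0, -0.0]
force: [0.5, 0.8, -0.9]
width: 0.0699
gripper_force: 0.0
```

Call:
drive_tool([
  [[0,0,0],[0.002,0,0],-0.5],
  [[0,0,0],[0.004,0,0],-0.5],
  [[0,0,0],[0.006,0,0],-0.5],
  [[0,0,0],[0.008,0,0],-0.5],
  [[0,0,0],[0.01,0,0],-0.5],
  [[0,0,0],[0.012,0,0],-0.5],
  [[0,0,0],[0.0135,0,0],-0.5],
  [[0,0,0],[0.015,0,0],-0.5],
])

```text
clock: 21.75
ee_pos: [0.4857, 0.3039, 0.0206]
tcp_rot: [0.693, 0.721, -0.0, 0.0]
force: [0.2, -0.2, 0.6]
width: 0.0695
gripper_force: 0.4
```

Call:
drive_tool([
  [[0,0,0],[0,0,0],-0.5],
  [[0,0,0],[0,0,0],-0.5],
  [[0,0,0],[0,0,0],-0.5],
  [[0,0,0],[0,0,0],-0.5],
])

```text
clock: 22.08
ee_pos: [0.4857, 0.3037, 0.0205]
tcp_rot: [0.693, 0.721, -0.0, -0.0]
force: [-0.3, -0.1, -0.5]
width: 0.0698
gripper_force: 0.0
```

```bash
python3 -c "
from h import *
cr();logs('wrist',(.425,.575))"
```

```text
t 22.08 crib xy [-0.013   0.0319] z 0.0205 dth -0.0003 F [-0.3 -0.1 -0.5] w 0.0698 gf 0.0
wrist log [0.4877 0.3433] size 44 119 ang -0.009 zmax 0.051 crib [-0.0094  0.0714] px [137 132 251  93]
```

Log A rests at 71 mm, near line 1, and is square. Next I go behind log B.

Call:
drive_tool([
  [[0,0,0],[-0.012,0,0],-0.5],
  [[0,0,0],[-0.016,0,-0.03],-0.5],
  [[0,0,0],[-0.016,0,-0.07],-0.7],
  [[0,0,0],[-0.016,0,-0.11],-0.7],
  [[0,0,0],[-0.03,0.003,-0.13],-0.7],
  [[0,0,0],[-0.07,0.01,-0.13],-0.7],
  [[0,0,0],[-0.11,0.023,-0.13],-0.7],
  [[0,0,0],[-0.15,0.023,-0.13],-0.7],
])

```text
clock: 22.8
ee_pos: [0.5164, 0.1528, 0.1515]
tcp_rot: [0.693, 0.721, 0.001, 0.001]
force: [1.0, -0.2, -0.4]
width: 0.0791
gripper_force: 0.0
```

Call:
drive_tool([
  [[0,0,0],[-0.04,0,0],-0.7],
  [[0,0,0],[-0.08,0,0],-0.7],
  [[0,0,0],[-0.12,0,0],-0.7],
  [[0,0,0],[-0.16,0,0],-0.7],
  [[0,0,0],[-0.2,0,0],-0.7],
  [[0,0,0],[-0.24,0,0],-0.7],
  [[0,0,0],[-0.275,0,0],-0.7],
  [[0,0,0],[-0.3,0,0],-0.7],
])

```text
clock: 23.47
ee_pos: [0.5256, -0.149, 0.1506]
tcp_rot: [0.694, 0.72, -0.0, 0.0]
force: [0.5, -0.2, -0.2]
width: 0.0791
gripper_force: 0.0
```

```bash
python3 -c "
from h import *
cr();logs('wrist')"
```

```text
t 23.47 crib xy [ 0.009 -0.422] z 0.1506 dth -0.0024 F [ 0.5 -0.2 -0.2] w 0.0791 gf 0.0
wrist log [ 0.5155 -0.0897] size 44 120 ang -0.098 zmax 0.051 crib [ 0.0012 -0.3623] px [179  93 135  64]
```

Call:
drive_tool([
  [[0,0,0],[0,0,0.04],-0.7],
  [[0,0,0],[0,0,0.08],-0.7],
  [[0,0,0],[0,0,0.11],-0.7],
  [[0,0,0],[0,0,0.125],-0.7],
  [[0,0,0],[0.004,0,0.126],-0.7],
  [[0,0,0],[0.008,0,0.126],-0.7],
  [[0,0,0],[0.012,0,0.126],-0.7],
  [[0,0,0],[0.016,0,0.126],-0.7],
])

```text
clock: 24.18
ee_pos: [0.5271, -0.1294, 0.0264]
tcp_rot: [0.693, 0.721, 0.0, 0.002]
force: [-0.4, -2.2, 1.9]
width: 0.0787
gripper_force: 0.8
```

Call:
drive_tool([
  [[0,0,0],[0.005,0,0],-0.7],
  [[0,0,0],[0.01,0,0],-0.7],
  [[0,0,0],[0.015,0,0],-0.7],
  [[0,0,0],[0.02,0,0],-0.7],
  [[0,0,0],[0.025,0,0],-0.7],
  [[0,0,0],[0.03,0,0],-0.7],
  [[0,0,0],[0.035,0,0],-0.7],
  [[0,0,0],[0.04,0,0],-0.7],
])

```text
clock: 24.85
ee_pos: [0.5241, -0.0884, 0.0245]
tcp_rot: [0.693, 0.721, -0.0, -0.0]
force: [1.2, -1.6, 0.8]
width: 0.0786
gripper_force: 0.6
```

Call:
drive_tool([
  [[0,0,0],[0.005,0,0],-0.7],
  [[0,0,0],[0.01,0,0],-0.7],
  [[0,0,0],[0.015,0,0],-0.7],
  [[0,0,0],[0.02,0,0],-0.7],
  [[0,0,0],[0.025,0,0],-0.7],
  [[0,0,0],[0.03,0,0],-0.7],
  [[0,0,0],[0.035,0,0],-0.7],
  [[0,0,0],[0.04,0,0],-0.7],
])

```text
clock: 25.52
ee_pos: [0.5224, -0.0484, 0.0244]
tcp_rot: [0.693, 0.721, -0.0, -0.0]
force: [0.7, -0.3, 0.2]
width: 0.0791
gripper_force: 0.2
```

```bash
python3 -c "
from h import *
cr();logs('wrist')"
```

```text
t 25.52 crib xy [ 0.0098 -0.3213] z 0.0244 dth -0.0001 F [ 0.7 -0.3  0.2] w 0.0791 gf 0.2387329749763012
wrist log [ 0.5187 -0.0093] size 45 119 ang -0.037 zmax 0.051 crib [ 0.0076 -0.2822] px [129 128 244  98]
```

Call:
drive_tool([
  [[0,0,0],[0.005,0,0],-0.7],
  [[0,0,0],[0.01,0,0],-0.7],
  [[0,0,0],[0.015,0,0],-0.7],
  [[0,0,0],[0.02,0,-0.001],-0.7],
  [[0,0,0],[0.025,0,-0.002],-0.7],
  [[0,0,0],[0.03,0,-0.003],-0.7],
  [[0,0,0],[0.035,0,-0.004],-0.7],
  [[0,0,0],[0.04,0,-0.004],-0.7],
])

```text
clock: 26.23
ee_pos: [0.5212, -0.0086, 0.0288]
tcp_rot: [0.693, 0.721, 0.0, 0.0]
force: [-0.3, -0.9, 0.2]
width: 0.0791
gripper_force: 0.3
```

Call:
drive_tool([
  [[0,0,0],[0.005,0,0],-0.7],
  [[0,0,0],[0.01,0,0],-0.7],
  [[0,0,0],[0.015,0,0],-0.7],
  [[0,0,0],[0.02,0,0],-0.7],
  [[0,0,0],[0.025,0,0],-0.7],
  [[0,0,0],[0.03,0,0],-0.7],
  [[0,0,0],[0.035,0,0],-0.7],
  [[0,0,0],[0.04,0,0],-0.7],
])

```text
clock: 26.9
ee_pos: [0.5195, 0.0314, 0.0285]
tcp_rot: [0.693, 0.721, -0.0, -0.0]
force: [1.1, 0.2, 1.0]
width: 0.0792
gripper_force: 0.2
```

Call:
drive_tool([
  [[0,0,0],[0.005,0,0],-0.7],
  [[0,0,0],[0.01,0,0],-0.7],
  [[0,0,0],[0.015,0,0],-0.7],
  [[0,0,0],[0.02,0,0],-0.7],
  [[0,0,0],[0.025,0,0],-0.7],
  [[0,0,0],[0.03,0,0],-0.7],
  [[0,0,0],[0.035,0,0],-0.7],
  [[0,0,0],[0.04,0,0],-0.7],
])

```text
clock: 27.57
ee_pos: [0.5179, 0.0713, 0.0285]
tcp_rot: [0.693, 0.721, -0.0, -0.0]
force: [-0.3, -0.7, -0.0]
width: 0.0789
gripper_force: 0.2
```

```bash
python3 -c "
from h import *
cr();logs('wrist')"
```

```text
t 27.57 crib xy [ 0.01   -0.2015] z 0.0285 dth -0.0002 F [-0.3 -0.7 -0. ] w 0.0789 gf 0.2210583072155714
wrist log [0.5225 0.1094] size 45 119 ang -0.035 zmax 0.051 crib [ 0.0161 -0.1636] px [149 130 237  95]
```

Call:
drive_tool([
  [[0,0,0],[-0.003,0,0],-0.7],
  [[0,0,0],[-0.003,0.004,0],-0.7],
  [[0,0,0],[-0.003,0.008,0],-0.7],
  [[0,0,0],[-0.003,0.008,0],-0.7],
  [[0,0,0],[0.003,0.008,0],-0.7],
  [[0,0,0],[0.01,0.008,0],-0.7],
  [[0,0,0],[0.017,0.008,0],-0.7],
  [[0,0,0],[0.02,0.008,0],-0.7],
])

```text
clock: 28.28
ee_pos: [0.5249, 0.0923, 0.0286]
tcp_rot: [0.693, 0.721, 0.0, -0.0]
force: [0.1, 0.0, 0.8]
width: 0.079
gripper_force: 0.0
```

Call:
drive_tool([
  [[0,0,0],[0,0,0],-0.7],
  [[0,0,0],[0,0,0],-0.7],
  [[0,0,0],[0,0,0],-0.7],
  [[0,0,0],[0,0,0],-0.7],
])

```text
clock: 28.62
ee_pos: [0.5251, 0.0911, 0.0286]
tcp_rot: [0.693, 0.721, -0.0, 0.0]
force: [1.0, 0.9, 0.1]
width: 0.0791
gripper_force: 0.0
```

```bash
python3 -c "
from h import *
cr();logs('wrist')"
```

```text
t 28.62 crib xy [ 0.018  -0.1821] z 0.0286 dth -0.0002 F [1.  0.9 0.1] w 0.0791 gf 0.0
wrist log [0.5229 0.1386] size 44 119 ang -0.013 zmax 0.051 crib [ 0.0177 -0.1345] px [134 113 242  94]
```

Call:
drive_tool([
  [[0,0,0],[0.007,0,0],-0.7],
  [[0,0,0],[0.014,0,0],-0.7],
  [[0,0,0],[0.021,0,0],-0.7],
  [[0,0,0],[0.026,0,0],-0.7],
  [[0,0,0],[0.026,-0.004,0],-0.7],
  [[0,0,0],[0.026,-0.004,0],-0.7],
  [[0,0,0],[0.026,-0.004,0],-0.7],
  [[0,0,0],[0.026,-0.004,0],-0.7],
])

```text
clock: 29.33
ee_pos: [0.5199, 0.1169, 0.0285]
tcp_rot: [0.693, 0.721, -0.0, -0.0]
force: [-0.2, 0.6, -0.6]
width: 0.0791
gripper_force: 0.0
```

```bash
python3 -c "
from h import *
cr();logs('wrist')"
```

```text
t 29.33 crib xy [ 0.0139 -0.156 ] z 0.0285 dth -0.0002 F [-0.2  0.6 -0.6] w 0.0791 gf 0.0
wrist log [0.522  0.1777] size 120 44 ang 0.024 zmax 0.051 crib [ 0.0183 -0.0954] px [141  91 246  88]
```

Call:
drive_tool([
  [[0,0,0],[0.005,0,0],-0.7],
  [[0,0,0],[0.01,0,0],-0.7],
  [[0,0,0],[0.015,0,0],-0.7],
  [[0,0,0],[0.02,0,0],-0.7],
  [[0,0,0],[0.024,0,0],-0.7],
  [[0,0,0],[0.028,0,0],-0.7],
  [[0,0,0],[0.032,0,0],-0.7],
  [[0,0,0],[0.036,0,0],-0.7],
])

```text
clock: 30.05
ee_pos: [0.5188, 0.1532, 0.0286]
tcp_rot: [0.693, 0.721, -0.0, 0.0]
force: [1.2, -2.0, 2.4]
width: 0.079
gripper_force: 1.2
```

Call:
drive_tool([
  [[0,0,0],[0.004,0,0],-0.7],
  [[0,0,0],[0.008,0,0],-0.7],
  [[0,0,0],[0.012,0,0],-0.7],
  [[0,0,0],[0.016,0,0],-0.7],
  [[0,0,0],[0.02,0,0],-0.7],
  [[0,0,0],[0.024,0,0],-0.7],
  [[0,0,0],[0.028,0,0],-0.7],
  [[0,0,0],[0.032,0,0],-0.7],
])

```text
clock: 30.72
ee_pos: [0.5174, 0.1853, 0.0286]
tcp_rot: [0.693, 0.721, 0.0, -0.0]
force: [-0.8, -1.0, 0.5]
width: 0.0791
gripper_force: 0.1
```

```bash
python3 -c "
from h import *
cr();logs('wrist')"
```

```text
t 30.72 crib xy [ 0.0141 -0.0876] z 0.0286 dth -0.0002 F [-0.8 -1.   0.5] w 0.0791 gf 0.13009758666157722
wrist log [0.5204 0.2208] size 119 44 ang 0.027 zmax 0.051 crib [ 0.0185 -0.0523] px [146 142 236  81]
```

Call:
drive_tool([
  [[0,0,0],[0.004,0,0],-0.7],
  [[0,0,0],[0.008,0,0],-0.7],
  [[0,0,0],[0.012,0,0],-0.7],
  [[0,0,0],[0.016,0,0],-0.7],
  [[0,0,0],[0.02,0,0],-0.7],
  [[0,0,0],[0.024,0,0],-0.7],
  [[0,0,0],[0.027,0,0],-0.7],
  [[0,0,0],[0.03,0,0],-0.7],
])

```text
clock: 31.43
ee_pos: [0.5162, 0.2153, 0.0285]
tcp_rot: [0.693, 0.721, -0.0, -0.0]
force: [0.3, 0.0, 0.3]
width: 0.0788
gripper_force: 0.0
```

Call:
drive_tool([
  [[0,0,0],[0.002,0,0],-0.7],
  [[0,0,0],[0.004,0,0],-0.7],
  [[0,0,0],[0.006,0,0],-0.7],
  [[0,0,0],[0.008,0,0],-0.7],
  [[0,0,0],[0.01,0,0],-0.7],
  [[0,0,0],[0.012,0,0],-0.7],
  [[0,0,0],[0.0135,0,0],-0.7],
  [[0,0,0],[0.015,0,0],-0.7],
])

```text
clock: 32.1
ee_pos: [0.5156, 0.23, 0.0286]
tcp_rot: [0.693, 0.721, -0.0, 0.0]
force: [-0.6, -0.7, 0.8]
width: 0.0786
gripper_force: 0.4
```

Call:
drive_tool([
  [[0,0,0],[0,0,0],-0.7],
  [[0,0,0],[0,0,0],-0.7],
  [[0,0,0],[-0.003,0,0],-0.7],
  [[0,0,0],[-0.01,0,0],-0.7],
  [[0,0,0],[-0.01,0,0],-0.7],
])

```text
clock: 32.52
ee_pos: [0.516, 0.2187, 0.0285]
tcp_rot: [0.693, 0.721, -0.0, 0.0]
force: [-0.3, 0.1, 0.1]
width: 0.079
gripper_force: 0.0
```

```bash
python3 -c "
from h import *
cr();logs('wrist')"
```

```text
t 32.52 crib xy [ 0.014  -0.0542] z 0.0285 dth -0.0006 F [-0.3  0.1  0.1] w 0.079 gf 0.0
wrist log [0.4876 0.3295] size 120 20 ang 0.009 zmax 0.051 crib [-0.0101  0.0577] px [ 69   0 269  53]
wrist log [0.5191 0.2673] size 119 44 ang 0.032 zmax 0.051 crib [ 0.019  -0.0057] px [144 116 242  84]
```

Log B sits at −5.7 mm on line 2, square. Now I move up and over to the gate.

Call:
drive_tool([
  [[0,0,0],[0,0,-0.04],-0.7],
  [[0,0,0],[0,0,-0.08],-0.7],
  [[0,0,0],[0,0,-0.12],-0.7],
  [[0,0,0],[0,0,-0.16],-0.7],
  [[0,0,0],[0,0,-0.2],-0.7],
  [[0,0,0],[-0.03,0,-0.2],0],
  [[0,0,0],[-0.07,0,-0.2],0],
  [[0,0,0],[-0.11,0,-0.2],0],
])

```text
clock: 33.23
ee_pos: [0.5206, 0.1094, 0.2298]
tcp_rot: [0.692, 0.722, 0.001, 0.001]
force: [0.6, 0.1, -0.4]
width: 0.0635
gripper_force: 0.0
```

Call:
drive_tool([
  [[0,0,0.038],[-0.04,0,0],0],
  [[0,0,0.076],[-0.08,0,0],0],
  [[0,0,0.114],[-0.12,0,0],0],
  [[0,0,0.152],[-0.16,0,0],0],
  [[0,0,0.19],[-0.2,0,0],0],
  [[0,0,0.228],[-0.24,0,0],0],
  [[0,0,0.266],[-0.28,0,0],0],
  [[0,0,0.3],[-0.32,0,0],0],
])

```text
clock: 33.9
ee_pos: [0.5325, -0.2119, 0.2286]
tcp_rot: [0.946, 0.325, 0.0, -0.0]
force: [0.4, 0.3, -0.4]
width: 0.0466
gripper_force: 0.0
```

```bash
python3 -c "
from h import *
to((.496,-.383,.2,.0393))"
```

```text
t 33.9 p [ 0.5325 -0.2119  0.2286] th 0.6611 tilt -1.0 F [ 0.4  0.3 -0.4] w 0.0466 gf 0.0
  shift [-0.1339  0.1126  0.0286] turnz 0.1979
```

Call:
drive_tool([
  [[0,0,0.04],[-0.03,0.025,0.01],0],
  [[0,0,0.08],[-0.06,0.05,0.02],0],
  [[0,0,0.12],[-0.09,0.075,0.02],0],
  [[0,0,0.16],[-0.12,0.1,0.0285],0],
  [[0,0,0.2],[-0.134,0.1125,0.0285],0],
  [[0,0,0.2],[-0.134,0.1125,0.0285],0],
  [[0,0,0.2],[-0.134,0.1125,0.0285],0],
  [[0,0,0.2],[-0.134,0.1125,0.0285],0],
])

```text
clock: 34.57
ee_pos: [0.4974, -0.3804, 0.2]
tcp_rot: [1.0, 0.021, -0.0, -0.0]
force: [0.3, 0.5, 0.8]
width: 0.0467
gripper_force: 0.0
```

```bash
python3 -c "
from h import *
to((.496,-.383,.09,.0393))
s,w,d=snap('wrist','w6.png'); P=cloud('wrist',d,s)
m=(P[...,2]>.1)&(P[...,2]<.115)&(np.hypot(P[...,0]-.496,P[...,1]+.383)<.12)&(w[...,0].astype(int)>150)
q=P[m]; print(m.sum(),cv2.minAreaRect((q[:,:2]*1000).astype(np.float32)),q[:,2].mean())
for a,b in((.40,.43),(.43,.46),(.46,.49),(.49,.52),(.52,.55),(.55,.58)):
  k=q[(q[:,0]>a)&(q[:,0]<b)]
  if len(k): print(a,k[:,1].min().round(4),np.median(k[:,1]).round(4),k[:,1].max().round(4),len(k))
"
```

```text
t 34.57 p [ 0.4974 -0.3804  0.2   ] th 0.0413 tilt -1.0 F [0.3 0.5 0.8] w 0.0467 gf 0.0
  shift [-0.0015  0.0027  0.11  ] turnz 0.0006
2948 ((489.8797607421875, -382.0149841308594), (163.5610809326172, 16.058876037597656), 2.911069393157959) 0.10487525108237582
0.4 -0.3941 -0.3861 -0.3783 310
0.43 -0.3929 -0.3846 -0.3763 476
0.46 -0.3915 -0.3833 -0.3752 510
0.49 -0.3899 -0.3816 -0.3732 557
0.52 -0.3884 -0.3801 -0.3713 621
0.55 -0.3869 -0.379 -0.3705 474
```

View pics/w6.png

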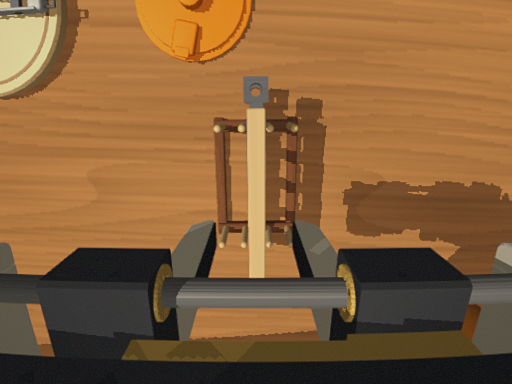

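The wrist view shows the rail between the fingers at (256,110–280) and the socket hole at (256,90). The rail's top is at z 105 mm and its yaw is about 0.048. I'll grip it.

Call:
drive_tool([
  [[0,0,-0.002],[-0.0015,0.0013,0.04],0],
  [[0,0,-0.002],[-0.0015,0.0013,0.08],0],
  [[0,0,-0.002],[-0.0015,0.0013,0.105],0],
  [[0,0,-0.002],[-0.0015,0.0013,0.115],0],
  [[0,0,-0.002],[-0.0015,0.0013,0.118],0],
  [[0,0,-0.002],[-0.0015,0.0013,0.118],0],
  [[0,0,-0.002],[-0.0015,0.0013,0.118],1],
  [[0,0,-0.002],[-0.0015,0.0013,0.118],1],
], force=45)

```text
clock: 35.28
ee_pos: [0.4973, -0.3834, 0.0844]
tcp_rot: [1.0, 0.023, 0.001, 0.002]
force: [-0.2, 0.4, 0.4]
width: 0.0372
gripper_force: 0.0
```

Call:
drive_tool([
  [[0,0,0],[0,0,0],1],
  [[0,0,0],[0,0,0],1],
  [[0,0,0],[0,0,0],1],
  [[0,0,0],[0,0,0],1],
  [[0,0,0],[0,0,0],1],
  [[0,0,0],[0,0,0],1],
  [[0,0,0],[0,0,0],1],
  [[0,0,0],[0,0,0],1],
])

```text
clock: 35.95
ee_pos: [0.4962, -0.3828, 0.0828]
tcp_rot: [1.0, 0.023, 0.0, 0.0]
force: [-0.9, 0.4, 6.0]
width: 0.0155
gripper_force: 45.0
```

```bash
python3 -c "
from h import *
to((.496,-.3818,.082,.048))"
```

```text
t 35.95 p [ 0.4962 -0.3828  0.0828] th 0.0457 tilt -1.0 F [-0.9  0.4  6. ] w 0.0155 gf 45.0
  shift [-0.0002 -0.001   0.0008] turnz -0.0007
```

Call:
drive_tool([
  [[0,0,0],[0,0,-0.01],1],
  [[0,0,0],[0,0,-0.025],1],
  [[0,0,0],[0,0,-0.04],1],
  [[0,0,0],[0,0,-0.06],1],
  [[0,0,0],[0,0,-0.08],1],
  [[0,0,0],[0,0,-0.1],1],
  [[0,0,0],[0,0,-0.12],1],
  [[0,0,0],[0,0,-0.12],1],
])

```text
clock: 36.62
ee_pos: [0.4973, -0.3839, 0.2064]
tcp_rot: [1.0, 0.023, 0.002, 0.003]
force: [1.4, -0.2, -1.8]
width: 0.0155
gripper_force: 45.0
```

Call:
drive_tool([
  [[0,0,0],[0,0,0],1],
  [[0,0,0],[0,0,0],1],
  [[0,0,0],[0,0,0],1],
])

```text
clock: 36.87
ee_pos: [0.4951, -0.3816, 0.1999]
tcp_rot: [1.0, 0.023, -0.001, -0.001]
force: [0.7, -0.2, -2.7]
width: 0.0158
gripper_force: 45.0
```

```bash
python3 -c "
from h import *
to((.496,-.382,.2,.045))
s,w,d=snap('wrist'); P=cloud('wrist',d,s); p=np.array(s['ee_pos'])
np.savez('g.npz',w=w,P=P,p=p)
a=cv2.resize(w[60:220,196:316,::-1],None,fx=4,fy=4,interpolation=cv2.INTER_CUBIC)[:600]
cv2.imwrite('pics/w7.png',a)
Q=(P-p)*1e3
for v in range(80,250,12): print(v,[(Q[v,u].round(0).tolist()) for u in (248,262)])
"
```

```text
t 36.87 p [ 0.4951 -0.3816  0.1999] th 0.0456 tilt -0.99999 F [ 0.7 -0.2 -2.7] w 0.0158 gf 45.0
  shift [ 0.0008  0.0004 -0.0001] turnz 0.0002
80 [[105.0, 12.0, -201.0], [88.0, -0.0, 11.0]]
92 [[82.0, 6.0, 10.0], [82.0, -0.0, 11.0]]
104 [[76.0, 6.0, 10.0], [76.0, -1.0, 10.0]]
116 [[71.0, 6.0, 23.0], [71.0, -1.0, 22.0]]
128 [[65.0, 6.0, 21.0], [65.0, -1.0, 21.0]]
140 [[59.0, 5.0, 22.0], [60.0, -1.0, 22.0]]
152 [[54.0, 5.0, 22.0], [54.0, -2.0, 23.0]]
164 [[48.0, 5.0, 21.0], [48.0, -2.0, 22.0]]
176 [[42.0, 5.0, 23.0], [42.0, -2.0, 22.0]]
188 [[36.0, 4.0, 23.0], [36.0, -3.0, 22.0]]
200 [[29.0, 4.0, 22.0], [30.0, -3.0, 22.0]]
212 [[23.0, 4.0, 22.0], [24.0, -3.0, 22.0]]
224 [[16.0, 4.0, 21.0], [17.0, -4.0, 22.0]]
236 [[10.0, 3.0, 22.0], [10.0, -4.0, 21.0]]
248 [[3.0, 3.0, 22.0], [4.0, -4.0, 23.0]]
```

View pics/w7.png

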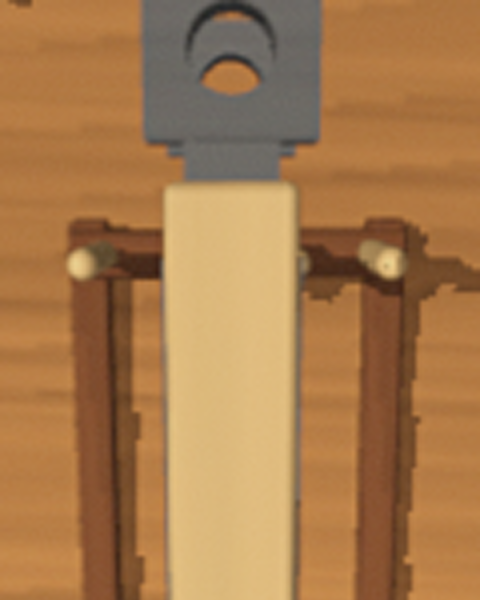

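```bash
python3 -c "
from h import *
to()
s=status.state(); p=np.array(s['ee_pos']); M=R.from_quat(s['tcp_rot']).as_matrix()
z=np.load('g.npz'); w=z['w'];P=z['P'];p0=z['p']
h=atz('wrist',[(253.6,71.2)],p[2]+.0105,s)[0]
print('hinge tool',(M.T@(h-p)).round(4),h)
T=(P-p0)@M
m=(T[...,2]<-.018)&(T[...,2]>-.026)&(abs(T[...,1])<.02)&(T[...,0]>0.01)&(T[...,0]<.08)&(w[...,0]>150)
q=T[m]; xs=[];ys=[]
for a in np.arange(.01,.075,.008):
  k=q[(q[:,0]>a)&(q[:,0]<a+.008)]
  if len(k)>20: xs.append(a+.004);ys.append((k[:,1].min()+k[:,1].max())/2)
f=np.polyfit(xs,ys,1);print('slope,off',f,np.round(np.array(ys)*1e3,1),'rail end x',q[:,0].max(),'z slope',np.polyfit(q[:,0],q[:,2],1))
"
```

```text
t 36.92 p [ 0.4952 -0.3817  0.2   ] th 0.0456 tilt -0.99999 F [ 1.  -0.1 -3.3] w 0.0159 gf 45.0
hinge tool [ 0.0917  0.     -0.0107] [ 0.58688091 -0.37754385  0.21051715]
slope,off [-6.25836712e-03 -6.08733698e-05] [ 0.5 -0.6 -0.6 -0.4 -0.3 -0.6 -0.5 -0.2 -0.5] rail end x 0.07567744342174469 z slope [ 0.00309279 -0.0220601 ]
```

Call:
drive_tool([
  [[0,0,0],[0.001,-0.015,0],1],
  [[0,0,0],[0.003,-0.045,0],1],
  [[0,0,0],[0.006,-0.08,0],1],
  [[0,0,0],[0.008,-0.115,0],1],
  [[0,0,0],[0.01,-0.15,0],1],
  [[0,0,0],[0.0125,-0.185,0],1],
  [[0,0,0],[0.015,-0.22,0],1],
  [[0,0,0],[0.0175,-0.255,0],1],
])

```text
clock: 37.58
ee_pos: [0.5008, -0.1243, 0.2014]
tcp_rot: [1.0, 0.023, -0.001, -0.001]
force: [0.4, 0.1, -3.0]
width: 0.0156
gripper_force: 45.0
```

Call:
drive_tool([
  [[0,0,0.002],[0.002,-0.035,0.01],1],
  [[0,0,0.002],[0.004,-0.07,0.02],1],
  [[0,0,0.002],[0.007,-0.105,0.03],1],
  [[0,0,0.002],[0.009,-0.135,0.04],1],
  [[0,0,0.002],[0.011,-0.16,0.05],1],
  [[0,0,0.002],[0.012,-0.18,0.06],1],
  [[0,0,0.002],[0.013,-0.188,0.067],1],
  [[0,0,0.002],[0.013,-0.188,0.07],1],
])

```text
clock: 38.25
ee_pos: [0.5046, 0.0637, 0.1305]
tcp_rot: [1.0, 0.021, -0.001, -0.0]
force: [-0.1, -0.1, -2.6]
width: 0.0157
gripper_force: 45.0
```

Call:
drive_tool([
  [[0,0,0],[0,0,0],1],
  [[0,0,0],[0,0,0],1],
  [[0,0,0],[0,0,0],1],
  [[0,0,0],[0,0,0],1],
])

```text
clock: 38.58
ee_pos: [0.5068, 0.0604, 0.1326]
tcp_rot: [1.0, 0.019, 0.001, 0.0]
force: [-0.1, -0.1, -2.9]
width: 0.0158
gripper_force: 45.0
```

```bash
python3 -c "
from h import *
to();cr()
s,w,d=snap('wrist'); 
pin=np.r_[CO+CM@[.089,-.150],.087]; e=proj('wrist',[pin,pin-[0,0,.017]],s); print('pin pred',e)
h=np.array(s['ee_pos'])+R.from_quat(s['tcp_rot']).as_matrix()@[.0917,0,-.0107]; print('hole',h,proj('wrist',[h],s))
c=e[0].astype(int); u0,v0=max(c[0]-90,0),max(c[1]-50,0)
print(u0,v0); cv2.imwrite('pics/w8.png',cv2.resize(w[v0:v0+100,u0:u0+130,::-1],None,fx=6,fy=6,interpolation=cv2.INTER_CUBIC))
"
```

```text
t 38.58 p [0.5068 0.0604 0.1326] th 0.0378 tilt -1.0 F [-0.1 -0.1 -2.9] w 0.0158 gf 45.0
t 38.58 crib xy [-0.0015 -0.212 ] z 0.1326 dth -1.5726 F [-0.1 -0.1 -2.9] w 0.0158 gf 44.99489486217499
pin pred [[161.94974412  84.00718037]
 [168.96686313  85.79393261]]
hole [0.59837747 0.0638223  0.14342271] [[253.53840911  71.26154513]]
71 34
```

View pics/w8.png

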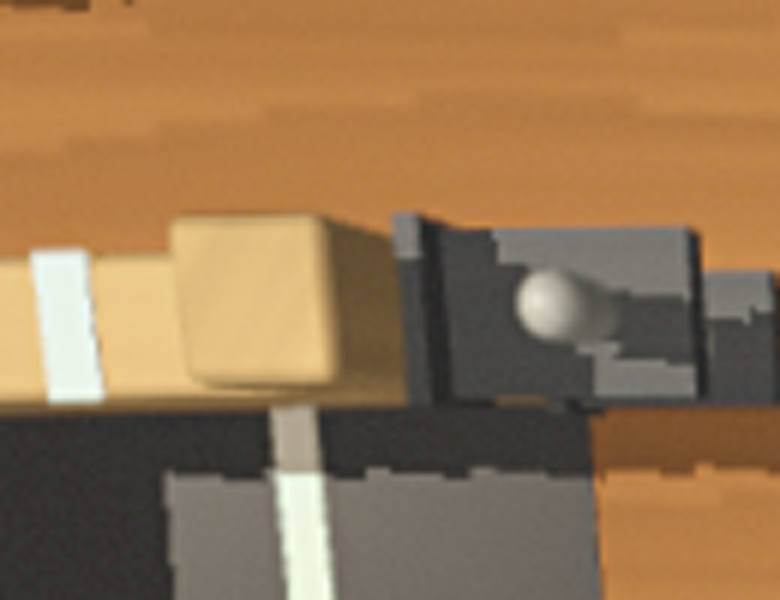

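The pin tip at (162,84) matches the prediction to within a tenth of a pixel. I'll come in high over the pins.

Call:
drive_tool([
  [[0,0,-0.0006],[0,0,0.015],1],
  [[0,0,-0.0006],[0,0,0.03],1],
  [[0,0,-0.0006],[0,0,0.034],1],
  [[0,0,-0.0006],[-0.0002,-0.01,0.034],1],
  [[0,0,-0.0006],[-0.0006,-0.025,0.034],1],
  [[0,0,-0.0006],[-0.0008,-0.04,0.034],1],
  [[0,0,-0.0006],[-0.001,-0.053,0.034],1],
  [[0,0,-0.0006],[-0.0012,-0.06,0.034],1],
])

```text
clock: 39.3
ee_pos: [0.503, 0.123, 0.0991]
tcp_rot: [1.0, 0.021, 0.001, -0.0]
force: [0.8, -0.5, -2.8]
width: 0.0157
gripper_force: 45.0
```

Call:
drive_tool([
  [[0,0,0],[0,-0.0022,0],1],
  [[0,0,0],[0,-0.0022,0],1],
  [[0,0,0],[0,-0.0022,0],1],
  [[0,0,0],[0,-0.0022,0],1],
  [[0,0,0],[0,-0.0022,0],1],
  [[0,0,0],[0,-0.0022,0],1],
])

```text
clock: 39.8
ee_pos: [0.5027, 0.1231, 0.0981]
tcp_rot: [1.0, 0.02, 0.0, 0.0]
force: [-0.5, -0.4, -2.6]
width: 0.0153
gripper_force: 45.0
```

```bash
cat > hg.py <<'E'
from h import *
to()
for k in range(3):
    s,w,d=snap('wrist'); M=R.from_quat(s['tcp_rot']).as_matrix()
    h=np.array(s['ee_pos'])+M@[.0917,0,-.0107]; pin=np.r_[CO+CM@[.089,-.150],h[2]]
    print('err tool mm',(M.T@(pin-h)*1e3).round(2),'origin z',(h[2]-.071).round(4),'F',s['force'].round(1),s['torque'].round(2))
E
python3 hg.py
```

```text
t 39.8 p [0.5027 0.1231 0.0981] th 0.0405 tilt -1.0 F [-0.5 -0.4 -2.6] w 0.0153 gf 45.0
err tool mm [0.45 0.86 0.  ] origin z 0.0378 F [-0.5 -0.4 -2.6] [-0.03  0.03 -0.  ]
err tool mm [0.49 0.94 0.  ] origin z 0.0377 F [ 0.7  0.3 -2.9] [0.06 0.04 0.  ]
err tool mm [ 0.53  0.98 -0.  ] origin z 0.0377 F [ 0.1  0.8 -3. ] [ 0.03  0.02 -0.03]
```

Call:
drive_tool([
  [[0,0,0],[0.0005,0.0009,0],1],
  [[0,0,0],[0.0005,0.0009,0],1],
  [[0,0,0],[0.0005,0.0009,0.002],1],
  [[0,0,0],[0.0005,0.0009,0.004],1],
  [[0,0,0],[0.0005,0.0009,0.006],1],
  [[0,0,0],[0.0005,0.0009,0.008],1],
  [[0,0,0],[0.0005,0.0009,0.01],1],
  [[0,0,0],[0.0005,0.0009,0.012],1],
])

```text
clock: 40.62
ee_pos: [0.503, 0.1227, 0.0858]
tcp_rot: [1.0, 0.021, -0.0, 0.0]
force: [0.3, -0.2, -3.2]
width: 0.0159
gripper_force: 45.0
```

```bash
python3 hg.py
```

```text
t 40.62 p [0.503  0.1227 0.0858] th 0.0414 tilt -1.0 F [ 0.3 -0.2 -3.2] w 0.0159 gf 45.0
err tool mm [ 0.11  0.57 -0.  ] origin z 0.0254 F [ 0.3 -0.2 -3.2] [ 0.04 -0.06  0.03]
err tool mm [ 0.33  0.56 -0.  ] origin z 0.025 F [-0.2 -0.5 -3.6] [0.03 0.07 0.02]
err tool mm [ 0.35  0.55 -0.  ] origin z 0.0252 F [-0.1  0.  -2.1] [0.05 0.06 0.04]
```

The sockets are over both pins with no contact force, so I keep lowering.

Call:
drive_tool([
  [[0,0,0],[0.0003,0.0005,0.002],1],
  [[0,0,0],[0.0003,0.0005,0.004],1],
  [[0,0,0],[0.0003,0.0005,0.006],1],
  [[0,0,0],[0.0003,0.0005,0.0075],1],
  [[0,0,0],[0.0003,0.0005,0.009],1],
  [[0,0,0],[0.0003,0.0005,0.01],1],
  [[0,0,0],[0.0003,0.0005,0.01],1],
  [[0,0,0],[0.0003,0.0005,0.01],1],
])

```text
clock: 41.43
ee_pos: [0.5034, 0.1222, 0.076]
tcp_rot: [1.0, 0.021, -0.0, 0.0]
force: [0.1, 0.4, -2.6]
width: 0.0153
gripper_force: 45.0
```

```bash
python3 hg.py
```

```text
t 41.43 p [0.5034 0.1222 0.076 ] th 0.0413 tilt -1.0 F [ 0.1  0.4 -2.6] w 0.0153 gf 45.0
err tool mm [-0.23  0.03  0.  ] origin z 0.0157 F [ 0.1  0.4 -2.6] [0.04 0.02 0.05]
err tool mm [-0.29  0.05 -0.  ] origin z 0.0158 F [ 0.1 -0.4 -2.9] [0.02 0.   0.02]
err tool mm [-0.34  0.04 -0.  ] origin z 0.0158 F [ 0.2 -0.2 -3.4] [ 0.06 -0.   -0.04]
```

Call:
drive_tool([
  [[0,0,0],[0,0,0.001],1],
  [[0,0,0],[0,0,0.0015],1],
  [[0,0,0],[0,0,0.002],1],
  [[0,0,0],[0,0,0.0025],1],
  [[0,0,0],[0,0,0.003],1],
  [[0,0,0],[0,0,0.003],1],
])

```text
clock: 42.08
ee_pos: [0.5034, 0.1222, 0.0729]
tcp_rot: [1.0, 0.021, -0.0, -0.0]
force: [-0.0, 0.2, -2.3]
width: 0.0158
gripper_force: 45.0
```

```bash
python3 hg.py
```

```text
t 42.08 p [0.5034 0.1222 0.0729] th 0.0413 tilt -1.0 F [-0.   0.2 -2.3] w 0.0158 gf 45.0
err tool mm [-0.21  0.05  0.  ] origin z 0.0126 F [-0.   0.2 -2.3] [0.01 0.03 0.03]
err tool mm [-0.23  0.06  0.  ] origin z 0.0127 F [ 0.9 -0.7 -2.9] [0.01 0.05 0.01]
err tool mm [-0.27  0.05  0.  ] origin z 0.0127 F [ 0.4  0.2 -2.8] [ 0.    0.01 -0.01]
```

Call:
drive_tool([
  [[0,0,0],[0,0,0.0005],1],
  [[0,0,0],[0,0,0.001],1],
  [[0,0,0],[0,0,0.0015],1],
  [[0,0,0],[0,0,0.0015],1],
])

```text
clock: 42.57
ee_pos: [0.503, 0.1222, 0.0719]
tcp_rot: [1.0, 0.021, -0.0, 0.0]
force: [-5.5, -0.8, 4.3]
width: 0.0155
gripper_force: 45.0
```

Contact, so the gate is seated. Release and rise.

Call:
drive_tool([
  [[0,0,0],[0,0,0],0.5],
  [[0,0,0],[0,0,0],0.3],
  [[0,0,0],[0,0,0],0.3],
  [[0,0,0],[0,0,0],0.3],
  [[0,0,0],[0,0,0],0.3],
  [[0,0,0],[0,0,-0.03],0.3],
  [[0,0,0],[0,0,-0.07],0.3],
  [[0,0,0],[0,0,-0.11],0.3],
])

```text
clock: 43.23
ee_pos: [0.5024, 0.1222, 0.1818]
tcp_rot: [1.0, 0.021, -0.002, -0.0]
force: [0.8, -0.3, 0.7]
width: 0.0323
gripper_force: 0.0
```

Call:
drive_tool([
  [[0,0,0],[0,0,-0.04],1],
  [[0,0,0],[0,0,-0.04],1],
  [[0,0,0],[0,0,-0.04],1],
  [[0,0,0],[0,0,-0.04],1],
])

```text
clock: 43.57
ee_pos: [0.5031, 0.1222, 0.2211]
tcp_rot: [1.0, 0.021, -0.0, 0.0]
force: [-0.3, 0.0, -0.3]
width: 0.0106
gripper_force: 0.0
```

```bash
python3 - <<'E'
from h import *
to();cr()
s,w,d=snap('wrist'); P=cloud('wrist',d,s); C=P.copy(); C[...,:2]=(P[...,:2]-CO)@CM
m=(C[...,2]>.085)&(C[...,2]<.105)&(abs(C[...,1]+.15)<.03)&(C[...,0]>-.11)&(C[...,0]<.07)&(w[...,0]>150)&(w[...,2]<200)
q=C[m]; print(m.sum(),'top z',q[:,2].mean())
for a in np.arange(-.10,.07,.03):
  k=q[(q[:,0]>a)&(q[:,0]<a+.03)]
  if len(k)>20: print(a.round(2),k[:,1].min().round(4),k[:,1].max().round(4),np.median(k[:,2]).round(4))
s2,t,d2=snap('top'); 
cv2.imwrite('pics/f1.png',np.hstack([cv2.resize(w[:,:,::-1],(400,300)),cv2.resize(t[130:250,65:225,::-1],(400,300),interpolation=cv2.INTER_CUBIC)]))
logs('top',(.43,.57),(.15,.44))
E
```

```text
t 43.57 p [0.5031 0.1222 0.2211] th 0.0413 tilt -1.0 F [-0.3  0.  -0.3] w 0.0106 gf 0.0
t 43.57 crib xy [-0.0028 -0.1501] z 0.2211 dth -1.5691 F [-0.3  0.  -0.3] w 0.0106 gf 0.0
2449 top z 0.09385066117277951
-0.1 -0.1571 -0.1426 0.0932
-0.07 -0.1569 -0.1417 0.0933
-0.04 -0.1576 -0.1418 0.0937
-0.01 -0.1575 -0.141 0.094
0.02 -0.1572 -0.1411 0.0943
0.05 -0.157 -0.1413 0.0946
top log [0.4741 0.2635] size 32 43 ang -1.326 zmax 0.056 crib [-0.0261 -0.0078] px [138 187  17  14]
```

View pics/f1.png

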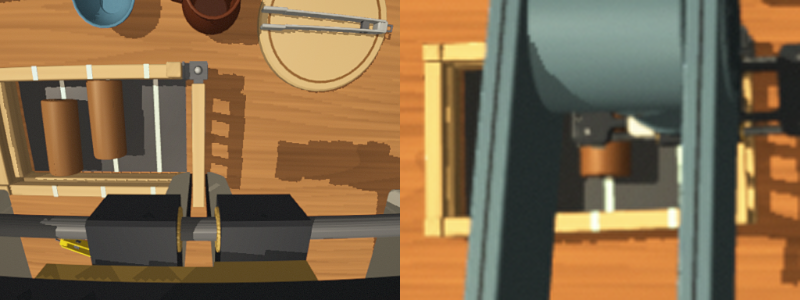

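The wrist view shows the gate shut across the opening. The rail is level at y = −149 ± 8 mm, which fits a seated gate. Both logs lie on their lines. Now the latch: closed fingers go behind the knob on its +y side.

Call:
drive_tool([
  [[0,0,0],[-0.035,-0.02,0],1],
  [[0,0,0],[-0.07,-0.04,0],1],
  [[0,0,0],[-0.105,-0.06,0],1],
  [[0,0,0],[-0.128,-0.067,0],1],
  [[0,0,0],[-0.128,-0.067,0],1],
  [[0,0,0],[-0.128,-0.067,0],1],
  [[0,0,0],[-0.128,-0.067,0.03],1],
  [[0,0,0],[-0.128,-0.067,0.05],1],
])

```text
clock: 44.38
ee_pos: [0.3741, 0.1836, 0.1705]
tcp_rot: [1.0, 0.02, 0.001, 0.0]
force: [-0.5, -0.3, 0.2]
width: 0.0007
gripper_force: 0.0
```

```bash
python3 - <<'E'
from h import *
cr()
s,w,d=snap('wrist'); P=cloud('wrist',d,s); C=P.copy(); C[...,:2]=(P[...,:2]-CO)@CM
m=(C[...,2]>.122)&(C[...,2]<.138)&(abs(C[...,1]+.12)<.06)&(C[...,0]>-.16)&(C[...,0]<-.06)
print('knob',m.sum(),C[m].mean(0) if m.sum() else '')
m=(C[...,2]>.1)&(C[...,2]<.122)&(abs(C[...,1]+.12)<.06)&(C[...,0]>-.16)&(C[...,0]<-.06);print('bar',m.sum(),C[m].mean(0) if m.sum() else '',C[m].max(0)if m.sum() else '')
s2,t,d2=snap('scene')
c=proj('scene',np.r_[CO+CM@[-.12,-.12],.11])[0].astype(int); print(c)
cv2.imwrite('pics/k1.png',np.hstack([cv2.resize(w[:,:,::-1],(400,300)),cv2.resize(t[c[1]-45:c[1]+45,c[0]-60:c[0]+60,::-1],(400,300),interpolation=cv2.INTER_CUBIC)]))
E
```

```text
t 44.38 crib xy [-0.1292 -0.0837] z 0.1705 dth -1.5695 F [-0.5 -0.3  0.2] w 0.0007 gf 0.0
knob 299 [-0.1290021  -0.11338246  0.12884326]
bar 1449 [-0.10439094 -0.11653528  0.10831929] [-0.07694145 -0.10443666  0.12199224]
[328 166]
```

View pics/k1.png

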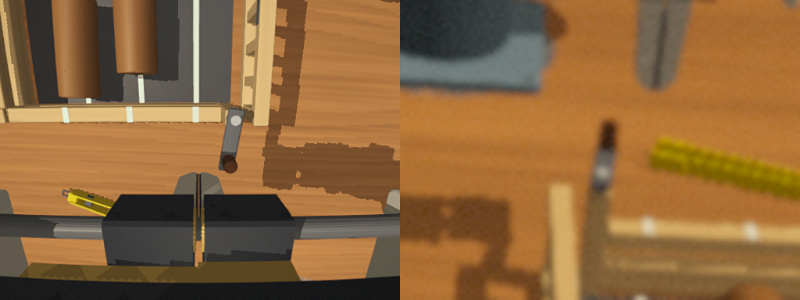

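Call:
drive_tool([
  [[0,0,0],[-0.002,-0.009,0],1],
  [[0,0,0],[-0.002,-0.009,0.02],1],
  [[0,0,0],[-0.002,-0.009,0.04],1],
  [[0,0,0],[-0.002,-0.009,0.0515],1],
  [[0,0,0],[-0.002,-0.009,0.0515],1],
  [[0,0,0],[-0.002,-0.009,0.0515],1],
])

```text
clock: 44.98
ee_pos: [0.3713, 0.1931, 0.1208]
tcp_rot: [1.0, 0.02, 0.0, -0.0]
force: [1.0, -0.3, 1.2]
width: 0.0007
gripper_force: 0.0
```

Call:
drive_tool([
  [[0,0,0],[0,0.008,0],1],
  [[0,0,0],[0,0.015,0],1],
  [[0,0,0],[0,0.021,0],1],
  [[0,0,0],[-0.003,0.027,0],1],
  [[0,0,0],[-0.005,0.034,0],1],
  [[0,0,0],[-0.007,0.041,0],1],
  [[0,0,0],[-0.007,0.049,0],1],
  [[0,0,0],[-0.007,0.056,0],1],
])

```text
clock: 45.65
ee_pos: [0.3652, 0.1355, 0.12]
tcp_rot: [1.0, 0.021, -0.0, 0.0]
force: [-0.5, 0.2, -0.0]
width: 0.0005
gripper_force: 0.3
```

Call:
drive_tool([
  [[0,0,0],[0.003,0.006,0],1],
  [[0,0,0],[0.006,0.012,0],1],
  [[0,0,0],[0.01,0.018,0],1],
  [[0,0,0],[0.015,0.023,0],1],
  [[0,0,0],[0.021,0.027,0],1],
  [[0,0,0],[0.027,0.03,0],1],
  [[0,0,0],[0.032,0.032,0],1],
  [[0,0,0],[0.034,0.032,0],1],
])

```text
clock: 46.32
ee_pos: [0.4022, 0.1056, 0.12]
tcp_rot: [1.0, 0.02, 0.0, 0.0]
force: [-1.2, -1.3, 0.3]
width: 0.0006
gripper_force: 0.4
```

```bash
cat > k.py <<'E'
from h import *
cr()
s,w,d=snap('wrist'); P=cloud('wrist',d,s); C=P.copy(); C[...,:2]=(P[...,:2]-CO)@CM
m=(C[...,2]>.122)&(C[...,2]<.138)&(abs(C[...,1]+.14)<.06)&(C[...,0]>-.16)&(C[...,0]<-.06)&(w[...,0].astype(int)>w[...,2].astype(int)+15)
print('knob',m.sum(),C[m].mean(0) if m.sum() else '')
E
python3 k.py
```

```text
t 46.32 crib xy [-0.1042 -0.1627] z 0.12 dth -1.5695 F [-1.2 -1.3  0.3] w 0.0006 gf 0.396040678024292
knob 1029 [-0.09150036 -0.16245553  0.13001087]
```

Call:
drive_tool([
  [[0,0,0],[0.001,0,0],1],
  [[0,0,0],[0.002,0,0],1],
  [[0,0,0],[0.003,0,0],1],
  [[0,0,0],[0.004,0,0],1],
  [[0,0,0],[0.004,0,0],1],
])

```text
clock: 46.78
ee_pos: [0.4027, 0.1061, 0.1197]
tcp_rot: [1.0, 0.021, -0.002, 0.0]
force: [-6.4, -1.3, 5.0]
width: 0.0005
gripper_force: 3.6
```

```bash
python3 k.py
```

```text
t 46.78 crib xy [-0.1037 -0.1622] z 0.1197 dth -1.5684 F [-6.4 -1.3  5. ] w 0.0005 gf 3.6146824434399605
knob 1015 [-0.0911724  -0.16212084  0.13006113]
```

The latch is against its stop. I'll back off, clear the view and check everything.

Call:
drive_tool([
  [[0,0,0],[-0.01,0,0],1],
  [[0,0,0],[-0.03,0,0],1],
  [[0,0,0],[-0.03,0,-0.04],1],
  [[0,0,0],[-0.03,0,-0.08],1],
  [[0,0,0],[-0.03,0,-0.12],1],
  [[0,0,0],[-0.03,0.04,-0.12],1],
  [[0,0,0],[-0.03,0.08,-0.12],1],
  [[0,0,0],[-0.03,0.12,-0.12],1],
])

```text
clock: 47.5
ee_pos: [0.3803, -0.0154, 0.2414]
tcp_rot: [1.0, 0.023, 0.002, 0.001]
force: [0.6, -0.3, 0.2]
width: 0.0005
gripper_force: 0.0
```

Call:
drive_tool([
  [[0,0,0],[0,0.04,0],1],
  [[0,0,0],[0,0.08,0],1],
  [[0,0,0],[0,0.12,0],1],
  [[0,0,0],[0,0.16,0],1],
  [[0,0,0],[0,0.2,0],1],
  [[0,0,0],[0,0.24,0],1],
  [[0,0,0],[0,0.28,0],1],
  [[0,0,0],[0,0.31,0],1],
])

```text
clock: 48.17
ee_pos: [0.3925, -0.3279, 0.2401]
tcp_rot: [1.0, 0.02, 0.001, 0.001]
force: [0.6, 0.0, -0.7]
width: 0.0002
gripper_force: 0.0
```

```bash
python3 - <<'E'
from h import *
to()
logs('top',(.43,.57),(.15,.44)); logs('top')
s,t,d=snap('top'); 
P=cloud('top',d); C=P.copy(); C[...,:2]=(P[...,:2]-CO)@CM
m=(C[...,2]>.122)&(C[...,2]<.14)&(abs(C[...,1]+.14)<.08)&(C[...,0]>-.16)&(C[...,0]<-.05);print('knob',m.sum(),C[m].mean(0))
for n,v in dict(jar=(.692,.116),lid=(.678,-.301),salt=(.696,.261)).items(): pass
cv2.imwrite('pics/end.png',cv2.resize(t[90:250,60:310,::-1],(800,512),interpolation=cv2.INTER_CUBIC))
E
```

```text
t 48.17 p [ 0.3925 -0.3279  0.2401] th 0.04 tilt -1.0 F [ 0.6  0.  -0.7] w 0.0002 gf 0.0
top log [0.5137 0.2659] size 112 46 ang 0.022 zmax 0.056 crib [ 0.0135 -0.007 ] px [137 157  19  44]
top log [0.4887 0.3427] size 114 48 ang -0.017 zmax 0.055 crib [-0.0084  0.0708] px [107 166  19  45]
top log [0.5182 0.2657] size 121 47 ang 0.019 zmax 0.055 crib [ 0.0181 -0.0073] px [137 153  19  48]
top log [0.4862 0.3423] size 47 120 ang -0.013 zmax 0.056 crib [-0.0109  0.0705] px [107 166  19  47]
knob 29 [-0.08997725 -0.16253573  0.13077491]
```

View pics/end.png

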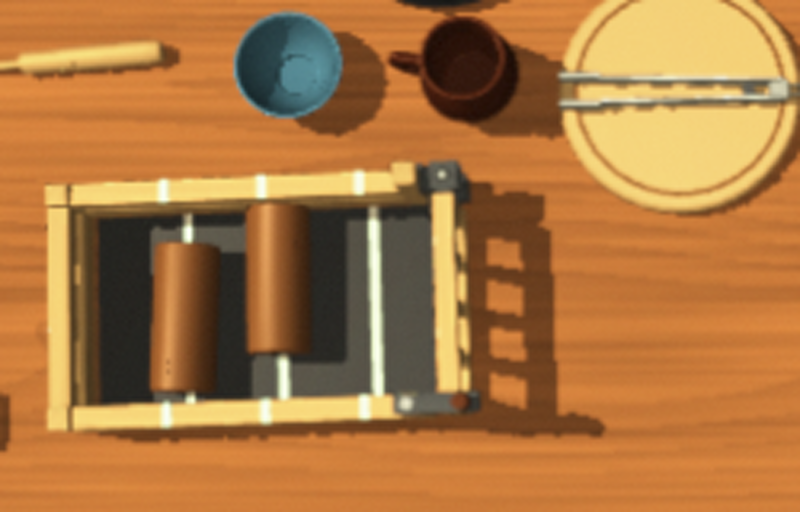

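The final view shows both logs on their lines at (186,317) and (280,280), and the gate shut with its hole on the pin at (443,178). The latch lies over the gate at (430,402) and the tongs are on the board. I'll hand it in.

```bash
python3 -c "
from h import *
print(workorder.job_done())"
```

```text
the job is handed in; nothing more can be done
None
```

The job is handed in, and the final camera check showed the tongs on the board, both logs present square on lines 1 and 2 (within about 5 mm), the gate seated shut on both pins and the latch against its stop; hand-in returned no verdict.

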